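# Load the long cell into the spring bay and start its test

## Task

Take the longer of the two cells from the wire rest and load it in the cell bay: push its flat end in under the hood against the spring contact, then tip the end with the small nub down until the cell lies fully home, level between the spring and the end wall, and let go. Then start the test: tilt the console's stick fully over towards the round dome lamp, hold it there for about two seconds, and let it spring back to the middle. Leave the short cell and everything else where they are.

Things in the scene. Friction and masses are not known exactly. Their poses are not given: they have to be found in the camera images.
- cell: The long cell: grey cylinder, 34 mm across, 120 mm long over all, about 0.24 kg. Origin at the middle of its length on its axis; x runs along it to the nub end (steel nub 12 mm across, 3 mm long, included in the 120 mm; a steel band is near this end). The other end is flat. At the start it lies level on the rest, axis 40 mm above the table, nub more or less towards the robot.
- short_cell: The short cell, to be left alone: the same but 85 mm long. It lies in the other place of the wire rest, parallel, 100 mm to the side.
- rest: Wire rest, fixed: black base 130 x 150 x 6 mm, origin at its underside centre, x roughly towards the robot. Two pairs of 8 mm rods, 88 mm long, lie along x at y = +50 and -50 mm; rods of a pair are 20 mm apart, centres 21.5 mm above the table, on 26 mm wide blocks at x = +-36 mm. Between the blocks fingers can reach down beside a cell.
- bay: Cell bay, fixed: black base 172 x 80 x 12 mm, z up; origin at table height below the middle of a seated cell; x runs from the spring end (-x, the far side) to the end wall (+x, the robot's side). Floors 23 mm above the table at x = -95 to -34 and 32 to 60 mm, open to the base between them for fingers. Side rails beside both floors, 40 mm apart, tops 45 mm above the table.
- bay_seat (a point): Where the origin of a fully seated cell comes to lie: on the bay's x axis, 40 mm above the table, 17 mm above the bay's floor. Its axes are those of the bay.
- plunger (a joint): Travel of the spring contact in m: 0 relaxed, grows as it is pressed towards the bay's -x, stop at 0.024. Spring 450 N/m with 1.8 N preload. With the cell seated it reads 0.006. While the cell is tipped in, its corners need up to 9 mm of travel, better 12 to 16 mm.
- plunger_face (a point): Centre of the spring contact's face, a steel plate 34 x 34 mm, 42 mm above the table; relaxed it is at x = -54 mm in the bay's frame, 6 mm in under the hood's edge. Its axes are the bay's: it faces +x.
- console: Test console, fixed: grey box 100 x 140 mm, 45 mm high, origin at the centre of its underside, z up, x roughly away from the robot. The stick stands in the middle of its top; a round clear dome lamp 24 mm across at y = +55 mm, its top 58 mm above the table; a flat square key at y = -55 mm, its top 51 mm above the table.
- stick (a joint): Tilt of the spring-centred stick in rad: 0 upright, positive towards the dome lamp (the console's +y), stops at -0.45 and 0.45; it tilts only in this plane. Spring 0.5 N m/rad. The pivot is 45 mm above the table on the console's vertical axis.
- stick_top (a point): Top of the stick's grip, 85 mm from the pivot. The grip is a black cylinder 26 mm across and 45 mm long, on a thin rod; upright, it stands from 85 to 130 mm above the table.
- spool: Solder spool, 52 mm across and 34 mm high, standing behind the console (about 95 mm from its centre, away from the robot). Leave alone. Origin at the centre of its underside.
- tin: Small round tin, 44 mm across and 24 mm high, standing in front of the bay's end wall, on the robot's side. Leave alone. Origin at the centre of its underside.
- board: Green circuit board, 70 x 100 mm and 13 mm high, lying beyond the wire rest. Leave alone. Origin at the centre of its underside.
- screwdriver: Screwdriver about 170 mm long lying on the mat near the robot, to its right. Leave alone.
- flux: White bottle, 42 mm across and 90 mm high, standing on the mat near the robot, to its left. Leave alone. Origin at the centre of its underside.
- cell_nub (a point): Tip of the long cell's nub, 60 mm from its origin along its x axis.
- bay_wall (a point): Middle of the brass contact on the end wall's inner face, x = 60 mm in the bay's frame, 40 mm above the table, where the nub of a seated cell touches. The wall is 12 mm thick, 52 mm wide, its top 68 mm above the table: the cell must be tilted to pass over it while its flat end is under the hood.
- bay_hood (a point): Middle of the hood's inner edge, at its underside. The hood is an aluminium strip across the spring end, x = -72 to -48 mm in the bay's frame, 52 mm wide, underside 65 mm and top 71 mm above the table, with posts down to the rails. Behind it a back block (x = -95 to -85 mm) stands 65 mm above the table.
Not all that is in view belongs to the job. Of the things like the bay, leave any that is brown; of the rest the larger one is meant. Leave any green or pink look-alike of the cell alone.

How it is judged:
On the way, in this order (a step that is already met when the one before it is completed fails the run):
1. the long cell lies fully home in the bay, nub to the end wall, and is let go (distance between cell and bay_seat below 0.006 m and angle between the x axis of cell and the x axis of bay, either way round below 0.07 rad and distance between cell_nub and bay_wall below 0.012 m and contact force between the fingers and cell below 0.3 N), for 0.3 s.
2. the stick is tilted fully over towards the dome lamp and held there for a second (value of joint stick above 0.36 rad), for 1 s.
3. the stick is let go and back in the middle (value of joint stick between -0.05 and 0.05 rad and contact force between the fingers and console below 0.3 N), for 0.3 s.
At the end, for the whole second after the job is handed in: The long cell lies in the bay with its middle within 6 mm of its seat and its axis within 4 degrees of the bay's, nub at the end wall (within 12 mm of the brass contact), spring contact pressed in 3 to 10 mm, at rest; the stick is within 0.05 rad of upright (distance between cell and bay_seat below 0.006 m and angle between the x axis of cell and the x axis of bay, either way round below 0.07 rad and distance between cell_nub and bay_wall below 0.012 m and value of joint plunger between 0.003 and 0.01 m and linear speed of cell below 0.02 m/s and value of joint stick between -0.05 and 0.05 rad); the robot touches nothing.
It fails at once if the short cell or another loose thing on the mat is shifted by more than 25 mm (distance of any of short_cell, spool, tin, board, screwdriver, flux from where it was at the start of the episode above 0.025 m).
It also fails if it takes over 64 s, if anything falls off the work surface, if the arm or the gripper's body presses on something with over 40 N, if the wrist force passes 120 N, or if a joint passes its speed limit or range.

## Robot

A 6-joint arm with a two-finger parallel gripper is mounted at the origin on the work surface. World frame = base frame: x ahead of the robot, y to its left, z up, the work surface at z = 0. Lengths are in m, angles in rad, forces in N, time in s.
With the tool pointing down it reaches from about 0.225 to 0.875 m from the base axis. Payload 3.4 kg.
Tool frame: the origin (TCP) lies midway between the tips of the shut fingers; the grasp point (between the pads) lies 19 mm behind it (manip.pinch_z is the z of the grasp point in the tool frame, in m); z points along the fingers, x is the direction in which the jaws open and shut, and the axes are right-handed (so a half turn about z gives the same grasp; the last joint's range is limited). The gripper opens to 85 mm and grips with 20 to 120 N. Pads are 22 mm wide; open, the fingers measure 114 mm over their backs; the gripper's body (76 mm by 85 mm) begins 54 mm behind the grasp point. The pads swing forward as they close: fully open they stand 13 mm farther back than shut.
Start: joints at [-1.305, 0.276, 1.505, -0, 1.361, -0.121], TCP at [0.217, -0.533, 0.231] pointing down, gripper open.
Joint ranges: [-2.89, 2.89], [-0.75, 2.08], [0.22, 2.7], [-1.18, 4.32], [0.11, 2.71], [-2.7, 2.7]. Speed limits (rad/s): [2.57, 2.57, 3.14, 3.14, 3.14, 3.14].

## Interface

Orientations are given as a unit quaternion [w, x, y, z].
In Python, from rig import manip gives the robot as it stands. The module is installed in compiled form; this text tells all that it offers.
- The arm moves only by the tool drive_tool, never from a script. Its argument "steps" is a list of rows, each a list of 5 numbers: the shift along the tool's x, y, z in mm, then the turn about the tool's z in rad, then the gripper command: -1 is shut, 1 is fully open, values between are in proportion. A call has 1 to 5 rows; each row is the pose to reach, as a shift and turn from the pose measured when the call began, along the tool's axes at that moment; what a row does not reach only later rows make up. A row lasts 1/10 s, in which the tool goes at most 50 mm and 8.59 degrees, less where a joint would pass 70% of its speed; a pose out of reach is approached as far as the arm can. A call with a gripper value outside its range is refused whole. The fingers move at their own pace and stop on an object; "squeeze" is the grip in N (left out, the last holds). Time passes only in rows, so rows that repeat a pose let the fingers close. It gives the time, the measured TCP pose, the force and the opening at its end, in the units of the state.
- manip.get_state(): the state, without advancing time (a new reading comes with each control period).
- manip.get_image(name): name is "scene" or "side" or "wrist"; returns the picture (400x640x3 uint8, blue, green, red); there is no depth.
- manip.get_calibration(name): a dict with "camera_matrix" (3x3 intrinsics, pixels), "rvec" (rotation vector, rad) and "tvec" (3), from world to camera coordinates, as OpenCV has them. Camera axes: x right, y down, z forward; pixel columns grow to the right and rows downward; lengths in m; the calibration is good to about 2 mm. A picture is of the moment at which its call begins: read the wrist's pose just before it. get_calibration takes no time and is no camera call; for the wrist camera it gives the pose at the moment of the call.
- manip.sign_off(): hands the job in, once; it reports no verdict.
Trained networks look in the newest picture that a camera, given by its name, has taken for a name from the list of things; names that differ only in an ending like _2 or _b are one class to them, and where a whole thing is asked for, a point or a joint stands for the part that bears it (a point fixed in the world has none). Each returns a list of dicts, best first, with "conf" (0 to 1); they miss things now and then, are a little off and sometimes report something else, mostly with a low value. They report only what shows in the picture. A call takes as long as a camera call. They do not tell look-alikes from the thing itself.
- manip.masks_of(camera, name): "pixels" (400x640 bool, what is visible of it) and "location" ([column, row] in pixels, amid what is visible of it).
The state is a dict: "clock": time; "qpos": joint angles; "qd": joint speeds; "effort": joint torques, N m; "position": TCP position; "ee_rot": TCP orientation; "contact_force": force on the tool from outside, world axes, zero at the start; "moment": the same for the moment, N m; "width": finger opening in m.
Only numpy, scipy, OpenCV 4.12 (cv2) and the standard library are available. Lean on these libraries where they do the work, as an engineer would, in place of code of your own. Each camera call takes 0.05 s, during which the arm holds its last target.

## Working session

There is one attempt and no reset: what is moved stays moved. The work goes in short steps, Python scripts to look and compute and a tool call to move; the robot and the scene stay as the last step left them, time stands still between calls to the robot, and variables do not carry over. Pictures are saved under pics/ and viewed, and the job is handed in when it is done.

Besides the shell and the picture viewer there is one more tool, called after "Emit:" as name(argument=value, ...), one argument or row to a line, values as JSON. drive_tool: Moves the arm, as the interface text tells. Its arguments: {"type":"object","properties":{"steps":{"type":"array","items":{"type":"array","items":{"type":"number"}}},"squeeze":{"type":"number"}},"required":["steps"]}

```bash
mkdir -p pics; python3 - <<'E'
from rig import manip
import cv2
s=manip.get_state()
print({k:(v if not hasattr(v,'tolist') else v.tolist()) for k,v in s.items()})
for n in ["scene","side"]:
    cv2.imwrite(f"pics/{n}0.png",manip.get_image(n))
    c=manip.get_calibration(n);print(n,c)
print(manip.pinch_z)
E
```

```text
{'clock': 0.0, 'qpos': [-1.30501636669645, 0.2766048991922155, 1.5061645648233608, -3.1018320668005645e-05, 1.360705113826796, -0.12100335757259155], 'qd': [-0.0003878880674378587, -0.0003690077217494761, -0.0010397879819904138, 0.002043591849907709, -0.0006133340235354287, 0.0006996230844575654], 'effort': [0.00014873490727040917, -41.67725443840027, -24.581140279769897, 3.663496386252518e-05, 0.011073299101553857, 1.0740126867858635e-05], 'position': [0.2167346874946339, -0.5319984722264175, 0.23042155031515132], 'ee_rot': [-0.0006040250021217304, 0.829824111603089, -0.5580242451387777, -0.0007216600573974582], 'contact_force': [-0.20336705592236315, -0.21033439807711035, -0.35465320021093283], 'moment': [0.03278158761877852, 0.02258622310628792, -0.0008437153234113894], 'width': 0.08592643944349146}
scene {'camera_matrix': array([[382.80040658,   0.        , 316.38269682],
       [  0.        , 382.80040658, 195.31309787],
       [  0.        ,   0.        ,   1.        ]]), 'rvec': array([ 1.57703385,  1.68271758, -0.94971106]), 'tvec': array([ 0.07354921, -0.1869696 ,  1.41724899])}
side {'camera_matrix': array([[499.34420867,   0.        , 323.59586565],
       [  0.        , 499.34420867, 198.70366313],
       [  0.        ,   0.        ,   1.        ]]), 'rvec': array([ 2.05513537, -0.34634337,  0.18816921]), 'tvec': array([-0.47358286,  0.15381498,  1.42029464])}
-0.0187
```

View pics/scene0.png

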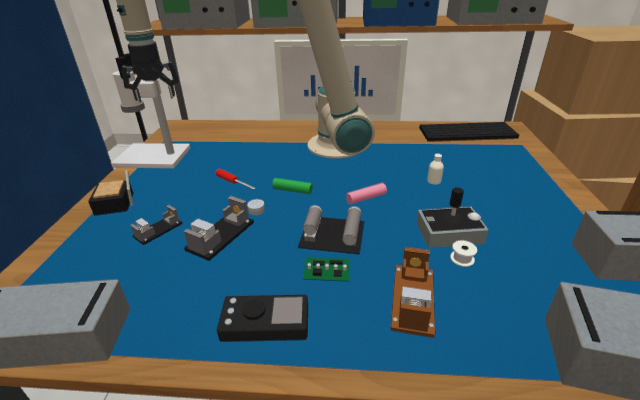

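View pics/side0.png

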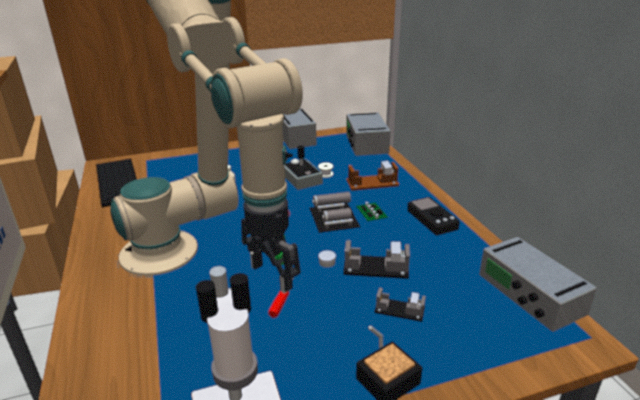

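```bash
cat > h.py <<'E'
from rig import manip
import cv2, numpy as np
def cal(n):
    c=manip.get_calibration(n); R=cv2.Rodrigues(np.array(c['rvec'],float))[0]
    return c['camera_matrix'],R,np.array(c['tvec'],float).ravel()
def ray(n,px,z,C=None):
    K,R,t=C or cal(n)
    px=np.atleast_2d(np.array(px,float))
    d=np.c_[px,np.ones(len(px))]@np.linalg.inv(K).T@R
    o=-R.T@t
    return o+d*((z-o[2])/d[:,2])[:,None]
def proj(n,P,C=None):
    K,R,t=C or cal(n)
    p=(np.atleast_2d(P)@R.T+t)@K.T
    return p[:,:2]/p[:,2:]
def crop(n,img,x0,y0,x1,y1,s,name):
    cv2.imwrite(f"pics/{name}.png",cv2.resize(img[y0:y1,x0:x1],None,fx=s,fy=s,interpolation=cv2.INTER_CUBIC))
E
python3 - <<'E'
from h import *
for n in ["scene","side"]:
    im=manip.get_image(n)
    for t in ["cell","rest","bay","console","stick","tin"]:
        for m in manip.masks_of(n,t)[:4]:
            l=m['location']; print(n,t,round(m['conf'],2),[round(float(v)) for v in l],m['pixels'].sum(), ray(n,l,0.03)[0].round(3))
    if n=="scene":
        crop(n,im,130,180,390,270,3,"sc1")
    else: crop(n,im,270,130,430,330,3,"si1")
E
```

```text
scene cell 0.92 [292, 187] 446 [ 0.355 -0.115  0.03 ]
scene cell 0.7 [367, 197] 478 [0.402 0.099 0.03 ]
scene cell 0.57 [351, 224] 547 [0.525 0.055 0.03 ]
scene cell 0.34 [438, 169] 371 [0.234 0.321 0.03 ]
scene rest 0.78 [331, 237] 1290 [0.579 0.007 0.03 ]
scene rest 0.18 [352, 224] 526 [0.528 0.058 0.03 ]
scene bay 0.97 [415, 296] 3216 [0.757 0.182 0.03 ]
scene bay 0.88 [154, 226] 887 [ 0.555 -0.441  0.03 ]
scene bay 0.56 [220, 231] 2236 [ 0.568 -0.267  0.03 ]
scene bay 0.51 [453, 224] 2594 [0.515 0.305 0.03 ]
scene console 0.83 [451, 224] 2612 [0.515 0.301 0.03 ]
scene console 0.29 [201, 231] 21 [ 0.571 -0.314  0.03 ]
scene stick 0.72 [453, 199] 266 [0.403 0.331 0.03 ]
scene tin 0.73 [354, 228] 540 [0.544 0.062 0.03 ]
scene tin 0.55 [255, 206] 228 [ 0.454 -0.205  0.03 ]
side cell 0.92 [331, 198] 393 [0.553 0.082 0.03 ]
side cell 0.59 [300, 151] 117 [0.567 0.48  0.03 ]
side rest 0.96 [333, 223] 742 [ 0.509 -0.062  0.03 ]
side rest 0.68 [378, 261] 1771 [ 0.557 -0.284  0.03 ]
side bay 0.96 [377, 179] 994 [0.752 0.16  0.03 ]
side bay 0.8 [402, 309] 952 [ 0.532 -0.473  0.03 ]
side bay 0.72 [379, 263] 1814 [ 0.555 -0.292  0.03 ]
side console 0.81 [303, 174] 968 [0.518 0.282 0.03 ]
side stick 0.66 [301, 152] 123 [0.568 0.468 0.03 ]
side tin 0.72 [330, 256] 224 [ 0.443 -0.219  0.03 ]
```

View pics/sc1.png

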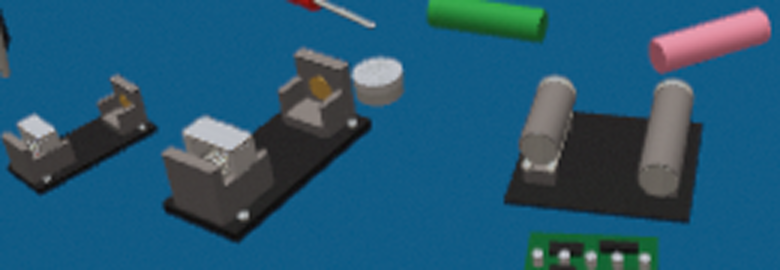

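View pics/si1.png

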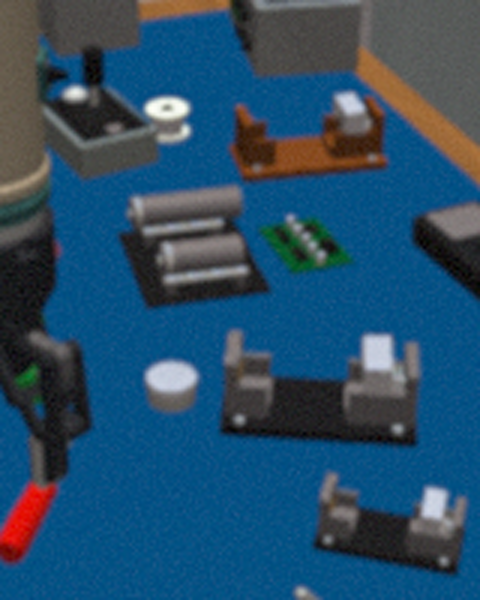

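Three things like the bay in the scene picture: a small dark one (157,227), a large dark one (220,230) and a brown one (414,290). The large dark one fits, being neither brown nor the smaller. For the cell, the long grey one in the rest (352,224) is meant, not the short grey (313,218), green (292,187) or pink (367,197). Next I look through the wrist camera.

```bash
python3 - <<'E'
from h import *
K,R,t=cal("wrist"); s=manip.get_state()
print(K, -R.T@t, R[2], R[0]); 
q=s['ee_rot']; from scipy.spatial.transform import Rotation as Ro
T=Ro.from_quat([q[1],q[2],q[3],q[0]]).as_matrix(); print(T, T.T@(-R.T@t-s['position']), T.T@R[2])
cv2.imwrite("pics/w0.png",manip.get_image("wrist"))
# bay corners, z=0.012 base, guesses from scene crop
E
```

```text
[[303.75966568   0.         314.505411  ]
 [  0.         303.75966568 201.90455434]
 [  0.           0.           1.        ]] [ 0.28355878 -0.50665863  0.37405386] [-0.26331412 -0.10770796 -0.95867861] [ 3.77341753e-01 -9.26073992e-01  4.02771353e-04]
[[ 3.77216726e-01 -9.26125013e-01  5.29756291e-05]
 [-9.26125002e-01 -3.77216729e-01 -1.39859779e-04]
 [ 1.49510933e-04  3.69539310e-06 -9.99999989e-01]] [ 0.0011664  -0.07150304 -0.14270088] [2.81211085e-04 2.84487497e-01 9.58679709e-01]
```

View pics/w0.png

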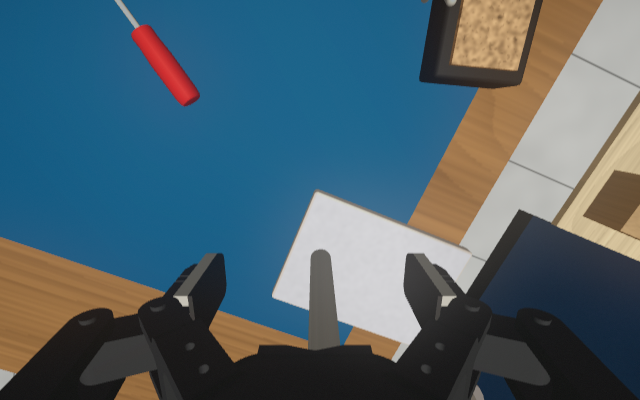

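```bash
python3 - <<'E'
from h import *
c=np.array([[165,208],[240,238],[370,122]])/3+[130,180]
P=ray("scene",c,0.010);print(P.round(4), np.linalg.norm(P[1]-P[0]),np.linalg.norm(P[2]-P[1]))
d=P[1]-P[2];print("bay -x dir",np.degrees(np.arctan2(d[1],d[0])), "centre approx",(P[0]+P[2])/2)
# long cell ends in crop: top (675,88), bottom(658,180)
c=np.array([[658,180],[677,90]])/3+[130,180]
print(ray("scene",c,0.04))
c=np.array([[540,148],[560,82]])/3+[130,180]
print(ray("scene",c,0.04))
E
```

```text
[[ 0.6185 -0.3414  0.01  ]
 [ 0.6504 -0.2695  0.01  ]
 [ 0.4962 -0.2014  0.01  ]] 0.07861487406830496 0.16855696596878617
bay -x dir -23.82835802905965 centre approx [ 0.55737192 -0.27140348  0.01      ]
[[0.60151897 0.05142873 0.04      ]
 [0.47885901 0.06691442 0.04      ]]
[[ 0.56545583 -0.04346535  0.04      ]
 [ 0.47082443 -0.0347439   0.04      ]]
```

Emit:
drive_tool(
  steps=[
    [0, -20, -40, 0, 1],
    [-15, -65, -50, 0, 1],
    [-30, -112, -50, 0, 1],
    [-45, -160, -50, 0, 1],
    [-60, -205, -50, 0, 1],
  ],
  squeeze=40,
)

```text
clock: 1.35
position: [0.3855, -0.3984, 0.2817]
ee_rot: [0.0, 0.83, -0.558, 0.001]
contact_force: [0.9, -0.8, -0.5]
width: 0.0853
```

Emit:
drive_tool(
  steps=[
    [-15, -45, 0, 0.15, 1],
    [-30, -90, 0, 0.3, 1],
    [-45, -135, 10, 0.45, 1],
    [-60, -180, 20, 0.6, 1],
    [-64, -185, 20, 0.75, 1],
  ],
)

```text
clock: 1.85
position: [0.5354, -0.2658, 0.2603]
ee_rot: [0.001, -0.584, 0.812, 0.001]
contact_force: [-1.7, 0.6, 0.2]
width: 0.0854
```

Emit:
drive_tool(
  steps=[
    [0, 0, 0, 0.06, 1],
    [0, 0, 0, 0.06, 1],
  ],
)

```text
clock: 2.05
position: [0.536, -0.2648, 0.2598]
ee_rot: [0.001, -0.56, 0.828, 0.001]
contact_force: [-0.0, -0.2, -0.4]
width: 0.0857
```

```bash
python3 - <<'E'
from h import *
import pickle
C=cal("wrist"); s=manip.get_state(); im=manip.get_image("wrist")
pickle.dump((C,s),open("w1.pkl","wb"))
cv2.imwrite("pics/w1raw.png",im); print(s['position'],s['qpos'])
for m in manip.masks_of("wrist","bay"): print(m['conf'],m['location'])
E
```

```text
[ 0.53599531 -0.26476021  0.25978488] [-0.57657994  0.29725867  1.40383143  0.00234109  1.44172023  1.3749264 ]
0.65 [316.7, 156.3]
0.62 [453.9, 109.9]
```

View pics/w1raw.png

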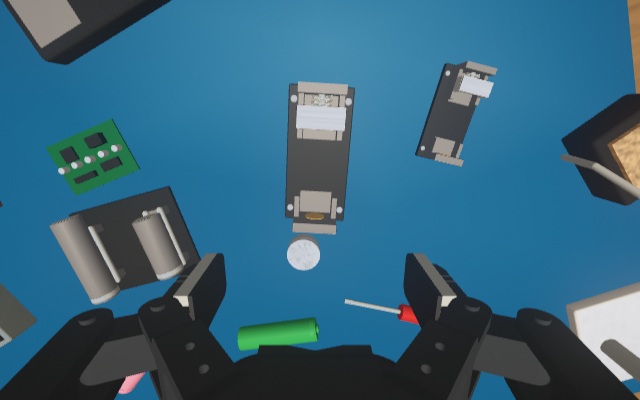

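```bash
python3 - <<'E'
from h import *
im=cv2.imread("pics/w1raw.png")
crop(0,im,270,70,370,280,3.8,"w1b") if 0 else crop(0,im,265,70,375,250,3.3,"w1b")
crop(0,im,40,180,220,310,4,"w1c")
E
```

```text
(no output)
```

View pics/w1b.png

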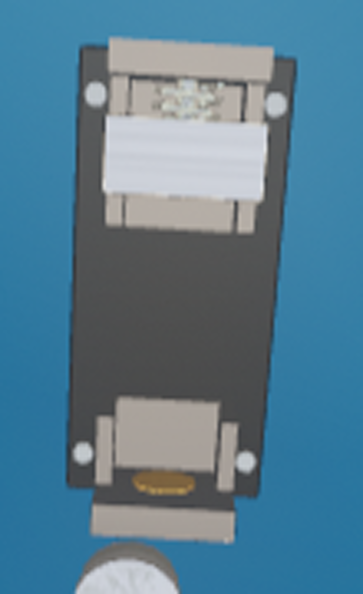

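View pics/w1c.png

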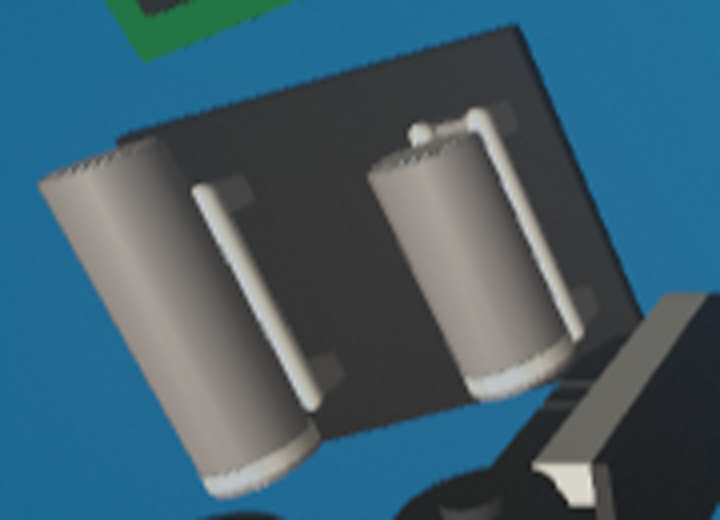

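```bash
cat > bayfit.py <<'E'
from h import *
import pickle
from scipy.optimize import least_squares
C,s=pickle.load(open("w1.pkl","rb"))
f=[((-48,-26,71),(103,191)),((-48,26,71),(265,201)),((-72,-26,71),(105,115)),((-72,26,71),(267,123)),
((60,-26,68),(92,500)),((60,26,68),(235,510)),((72,-26,68),(91,534)),((72,26,68),(233,542)),
((-95,-26,65),(110,38)),((-95,26,65),(273,47)),((32,-20,23),(117,398)),((32,20,23),(219,404))]
b=[((-86,-40,12),(80,45)),((-86,40,12),(297,58)),((86,40,12),(257,497)),((86,-40,12),(67,487))]
X=np.array([a for a,_ in f+b],float)/1e3; px=(np.array([p for _,p in f+b],float)+.5)/3.3+[265,70]-.5
def tf(p,X):
    c,s_=np.cos(p[2]),np.sin(p[2])
    return np.c_[p[0]+c*X[:,0]-s_*X[:,1],p[1]+s_*X[:,0]+c*X[:,1],X[:,2]]
def res(p):
    Y=X.copy(); Y[len(f):,0]+=p[3]
    return (proj(0,tf(p,Y),C)-px).ravel()
r=least_squares(res,[.55,-.27,np.radians(156),-0.01],loss='soft_l1')
print(r.x,np.degrees(r.x[2])); print(r.fun.reshape(-1,2).round(1).tolist())
E
python3 bayfit.py
```

```text
[ 0.5407706  -0.2713033   2.70396205 -0.01081726] 154.92561357675936
[[-0.3, 0.2], [-0.5, 0.0], [0.0, -0.5], [0.8, 0.1], [-0.4, 1.0], [0.5, 0.4], [-0.4, 0.2], [0.4, 0.1], [-0.3, -0.3], [0.3, 0.0], [0.0, -0.4], [0.1, -0.5], [-0.4, -0.4], [0.2, -0.4], [0.5, 0.7], [-0.5, 0.5]]
```

Emit:
drive_tool(
  steps=[
    [-45, 17, 0, 0, 1],
    [-90, 34, 0, -0.05, 1],
    [-135, 52, 10, -0.1, 1],
    [-180, 69, 20, -0.15, 1],
    [-225, 86, 30, -0.2, 1],
  ],
)

```text
clock: 2.65
position: [0.539, -0.0243, 0.231]
ee_rot: [0.001, -0.641, 0.768, -0.0]
contact_force: [1.1, 0.1, 1.0]
width: 0.0853
```

```bash
cat >> h.py <<'E'
def tool():
    s=manip.get_state(); q=s['ee_rot']
    from scipy.spatial.transform import Rotation as Ro
    return np.array(s['position']),Ro.from_quat([q[1],q[2],q[3],q[0]]).as_matrix(),s
def to(target,yx=None):
    """shift mm in tool axes to reach TCP target; yx = desired world angle (rad) of tool x"""
    p,T,s=tool(); d=T.T@(np.array(target)-p)*1e3
    out=list(d.round(1))
    if yx is not None:
        a=np.arctan2(T[1,0],T[0,0]); w=(yx-a+np.pi)%(2*np.pi)-np.pi; out.append(round(-w,3))
    return out
E
python3 -c "
from h import *
print(to([.54,.06,.22],np.radians(172.8+90)))"
```

```text
[np.float64(-83.1), np.float64(14.2), np.float64(11.1), np.float64(-0.055)]
```

Emit:
drive_tool(
  steps=[
    [-45, 7, 5, -0.03, 1],
    [-80, 12, 10, -0.055, 1],
    [-83, 14, 11, -0.055, 1],
    [-83, 14, 11, -0.055, 1],
  ],
)

```text
clock: 3.05
position: [0.5399, 0.0598, 0.2202]
ee_rot: [0.001, -0.662, 0.749, -0.0]
contact_force: [0.1, -0.3, 0.2]
width: 0.0854
```

```bash
python3 - <<'E'
from h import *
import pickle
C=cal("wrist"); s=manip.get_state(); im=manip.get_image("wrist")
ms=manip.masks_of("wrist","cell"); 
pickle.dump((C,s,[(m['conf'],m['pixels'],m['location']) for m in ms]),open("w2.pkl","wb"))
cv2.imwrite("pics/w2raw.png",im); print(s['position'],s['qpos'])
for m in ms: print(m['conf'],m['location'],m['pixels'].sum())
crop(0,im,220,50,420,270,2.7,"w2")
E
```

```text
[0.53985111 0.05977386 0.22017965] [-1.81811496e-02  2.33550867e-01  1.59239285e+00  5.06505083e-04
  1.31367794e+00  1.67612450e+00]
0.87 [304.8, 313.7] 2421
0.69 [318.5, 179.3] 3370
0.61 [503.6, 309.0] 147
```

View pics/w2.png

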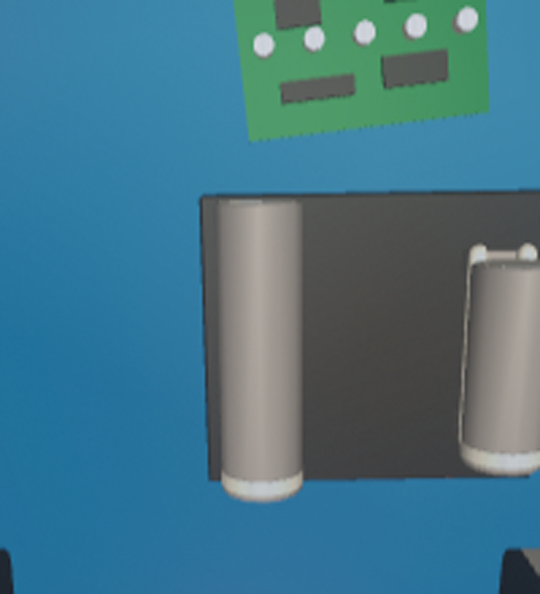

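```bash
cat > cellfit.py <<'E'
from h import *
import pickle
from scipy.optimize import least_squares
C,s,ms=pickle.load(open("w2.pkl","rb"))
a=np.linspace(0,2*np.pi,721)
def rim(x,r): return np.c_[np.full_like(a,x),r*np.cos(a),.04+r*np.sin(a)]
cv=lambda u,v:((u+.5)/2.7+220-.5,(v+.5)/2.7+50-.5)
Lx=[cv(219,215)[0],cv(224,480)[0]];Rx=[cv(301.5,215)[0],cv(301.5,480)[0]];rows=[cv(0,215)[1],cv(0,480)[1]]
top=cv(0,200)[1];bot=cv(0,500)[1]
def f(p):
    c,s_=np.cos(p[2]),np.sin(p[2])
    def tf(X): return np.c_[p[0]+c*X[:,0]-s_*X[:,1],p[1]+s_*X[:,0]+c*X[:,1],X[:,2]]
    F=proj(0,tf(rim(-.06,.017)),C);N=proj(0,tf(rim(.057,.017)),C);n=proj(0,tf(rim(.06,.006)),C)
    r=[]
    for g,E in((np.argmin,Lx),(np.argmax,Rx)):
        A,B=F[g(F[:,0])],N[g(N[:,0])]
        for row,e in zip(rows,E): r.append(A[0]+(B[0]-A[0])*(row-A[1])/(B[1]-A[1])-e)
    r+=[F[:,1].min()-top,max(N[:,1].max(),n[:,1].max())-bot]
    return np.array(r)
r=least_squares(f,[.54,.06,np.radians(172.8)])
print(r.x,np.degrees(r.x[2]),r.fun.round(2))
# check vs network mask
for cf,m,l in ms:
    if abs(l[0]-318)<10 and abs(l[1]-179)<10:
        ys,xs=np.nonzero(m);print(xs.min(),xs.max(),ys.min(),ys.max(),"mine",Lx,Rx,top,bot)
print(to([*r.x[:2],.2],r.x[2]+np.pi/2))
E
python3 cellfit.py
```

```text
[0.54016406 0.0560447  3.02890814] 173.54365303348 [-1.14 -0.64  1.17  0.61 -0.59  0.65]
300 331 124 234 mine [300.7962962962963, 302.64814814814815] [331.35185185185185, 331.35185185185185] 123.75925925925925 234.87037037037035
[np.float64(2.4), np.float64(0.0), np.float64(20.5), np.float64(-0.014)]
```

```bash
python3 - <<'E'
from h import *
import pickle
C,s,_=pickle.load(open("w2.pkl","rb"))
P=ray(0,np.array([[202,197],[210,480]])/2.7+[220,50],.006,C);print(P,np.linalg.norm(P[1]-P[0]))
a=3.029;u=np.array([np.cos(a),np.sin(a)]);c=np.array([.5402,.0560])
print("cell centre along rest x from rest mid",(c-P[:,:2].mean(0))@u)
t=c+.008*u;print(t,to([*t,.1],a+np.pi/2),to([*t,.018],a+np.pi/2))
E
```

```text
[[0.60244818 0.07314115 0.006     ]
 [0.4756872  0.08747884 0.006     ]] 0.12756926297362037
cell centre along rest x from rest mid -0.0038564880203371477
[0.53225065 0.05689884] [np.float64(2.6), np.float64(8.3), np.float64(120.4), np.float64(-0.014)] [np.float64(2.6), np.float64(8.5), np.float64(202.4), np.float64(-0.014)]
```

Emit:
drive_tool(
  steps=[
    [2.6, 8.4, 40, -0.014, 1],
    [2.6, 8.4, 85, -0.014, 1],
    [2.6, 8.4, 120, -0.014, 1],
    [2.6, 8.4, 150, -0.014, 1],
    [2.6, 8.4, 150, -0.014, 1],
  ],
  squeeze=30,
)

```text
clock: 3.65
position: [0.5291, 0.0551, 0.067]
ee_rot: [-0.002, -0.665, 0.746, 0.002]
contact_force: [-1.7, -0.8, -0.4]
width: 0.0856
```

```bash
python3 - <<'E'
from h import *
im=manip.get_image("wrist"); cv2.imwrite("pics/w3.png",im)
print(to([.53225,.0569,.018],3.029+np.pi/2))
E
```

```text
[np.float64(-1.7), np.float64(-0.9), np.float64(51.3), np.float64(-0.002)]
```

View pics/w3.png

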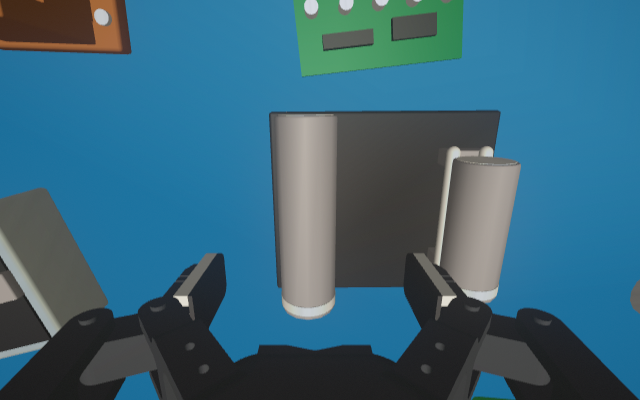

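Emit:
drive_tool(
  steps=[
    [-1.7, -0.9, 30, 0, 1],
    [-1.7, -0.9, 50, 0, 1],
    [-1.7, -0.9, 51, 0, 1],
    [-1.7, -0.9, 51, 0, 1],
  ],
)

```text
clock: 4.1
position: [0.5337, 0.0563, 0.0199]
ee_rot: [0.001, -0.665, 0.747, -0.001]
contact_force: [0.0, 0.4, -0.5]
width: 0.0851
```

Emit:
drive_tool(
  steps=[
    [0, 0, 0, 0, 0.2],
    [0, 0, 0, 0, -0.3],
    [0, 0, 0, 0, -1],
    [0, 0, 0, 0, -1],
    [0, 0, 0, 0, -1],
  ],
)

```text
clock: 4.6
position: [0.5348, 0.0587, 0.0213]
ee_rot: [0.003, -0.664, 0.747, 0.0]
contact_force: [0.1, 8.1, 5.7]
width: 0.0329
```

Emit:
drive_tool(
  steps=[
    [0, 0, 0, 0, -1],
    [0, 0, 0, 0, -1],
    [0, 0, 0, 0, -1],
  ],
)

```text
clock: 4.9
position: [0.5347, 0.0588, 0.0214]
ee_rot: [0.003, -0.664, 0.747, 0.0]
contact_force: [0.2, 2.4, 1.5]
width: 0.0329
```

```bash
python3 - <<'E'
from h import *
im=manip.get_image("wrist"); cv2.imwrite("pics/w4.png",im)
print(tool()[0],manip.get_state()['width'])
E
```

```text
[0.53468344 0.05881661 0.02138641] 0.03283841040556773
```

View pics/w4.png

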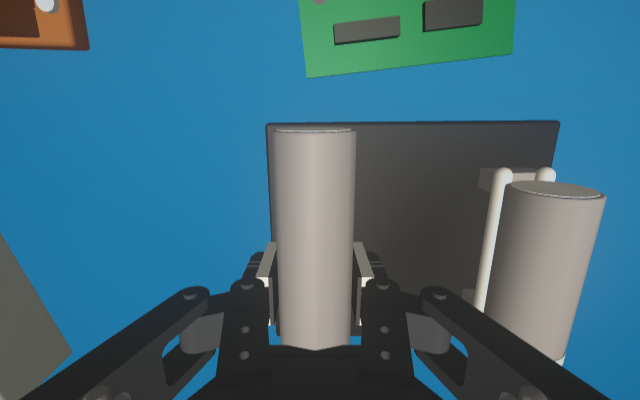

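Emit:
drive_tool(
  steps=[
    [0, 0, -20, 0, -1],
    [0, 0, -60, 0, -1],
    [0, 0, -100, 0, -1],
    [0, 0, -120, 0, -1],
    [0, 0, -120, 0, -1],
  ],
)

```text
clock: 5.45
position: [0.5363, 0.0579, 0.1442]
ee_rot: [0.005, -0.664, 0.747, -0.002]
contact_force: [0.5, -0.3, -2.4]
width: 0.0332
```

```bash
python3 - <<'E'
from h import *
C=cal("wrist");p,T,s=tool();im=manip.get_image("wrist"); cv2.imwrite("pics/w5.png",im);im2=manip.get_image("side")
crop(0,im2,220,80,420,260,4,"s5")
P=ray(0,[314,128],p[2]+.0187+.017,C)[0];print(P,T.T@(P-p), s['width'],s['contact_force'])
E
```

```text
[0.60210602 0.04865888 0.17989534] [ 0.00124555 -0.06683456 -0.03501096] 0.03322801069922523 [ 0.53383651 -0.3436214  -2.36889148]
```

View pics/w5.png

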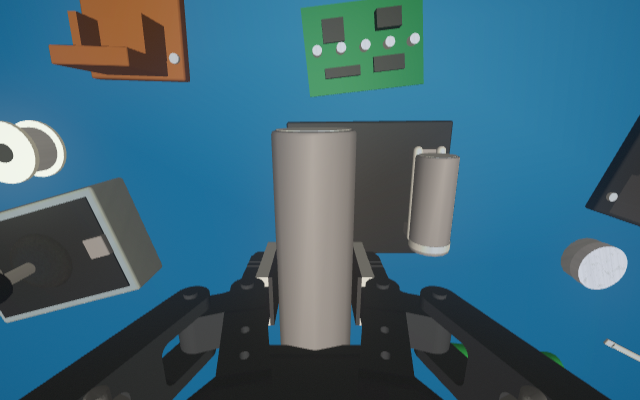

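View pics/s5.png

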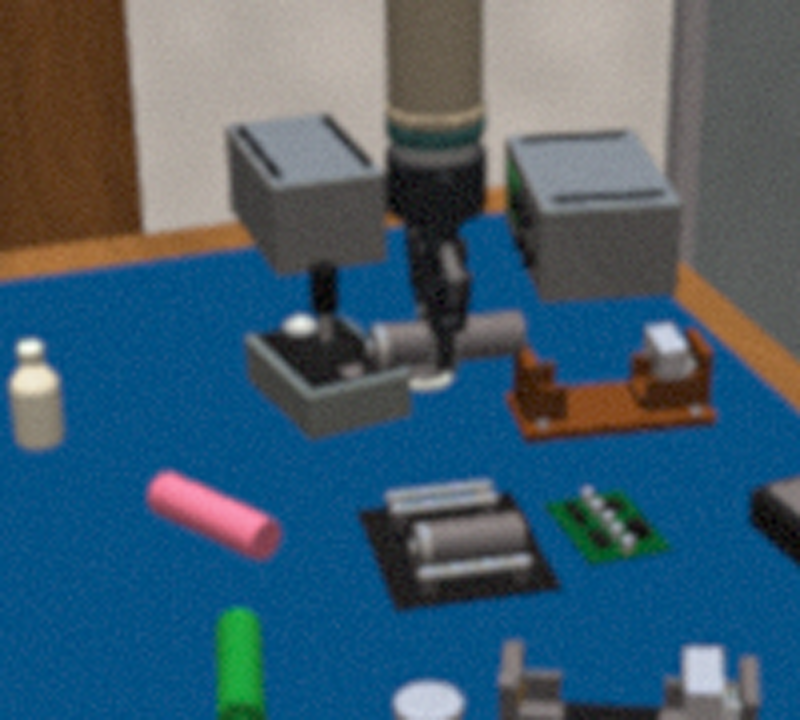

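```bash
cat >> h.py <<'E'
BO=np.array([.5417,-.2693]); BA=np.radians(154.93)
bx=np.array([np.cos(BA),np.sin(BA)]); by=np.array([-np.sin(BA),np.cos(BA)])
def tobay(X,Y,Z):  # mm, TCP in bay frame
    t=BO+(X*bx+Y*by)/1e3
    return [float(v) for v in to([*t,Z/1e3],BA+np.pi/2)]
def inbay():
    p,T,s=tool(); d=(p[:2]-BO)*1e3
    return np.array([d@bx,d@by,p[2]*1e3]).round(1), round(float(np.degrees(np.arctan2(T[1,1],T[0,1])-BA)),2), np.round(s['contact_force'],1), np.round(np.array(s['contact_force'])[:2]@bx,1)
E
python3 -c "
from h import *
print(tobay(26,0,145))"
```

```text
[315.9, -22.0, -5.8, 0.32]
```

Emit:
drive_tool(
  steps=[
    [40, -3, 0, 0, -1],
    [85, -6, 0, 0.05, -1],
    [130, -9, 0, 0.1, -1],
    [175, -12, 0, 0.15, -1],
    [220, -15, 0, 0.2, -1],
  ],
)

```text
clock: 6.05
position: [0.5206, -0.1633, 0.1369]
ee_rot: [0.001, -0.586, 0.811, 0.003]
contact_force: [0.9, -0.7, -2.1]
width: 0.0331
```

```bash
python3 -c "
from h import *
print(tobay(26,0,145))"
```

```text
[90.9, -27.5, -8.7, 0.118]
```

Emit:
drive_tool(
  steps=[
    [40, -12, -4, 0.06, -1],
    [75, -22, -7, 0.118, -1],
    [90, -27, -8.7, 0.118, -1],
    [91, -27.5, -8.7, 0.118, -1],
    [91, -27.5, -8.7, 0.118, -1],
  ],
)

```text
clock: 6.55
position: [0.5172, -0.2571, 0.1434]
ee_rot: [0.001, -0.537, 0.844, 0.005]
contact_force: [0.2, 0.8, -1.8]
width: 0.0334
```

```bash
cat > look.py <<'E'
import sys
from h import *
n=sys.argv[1]
print(inbay())
import pickle
C=cal("wrist");im=manip.get_image("wrist"); cv2.imwrite(f"pics/w{n}.png",im);pickle.dump(C,open(f"C{n}.pkl","wb"))
im2=manip.get_image("side"); x0,y0,x1,y1=310,190,450,300
crop(0,im2,x0,y0,x1,y1,5.5,f"s{n}")
E
python3 look.py 6
```

```text
(array([ 27.4,  -0.7, 143.4]), -0.0, array([ 0.2,  0.8, -1.8]), np.float64(0.2))
```

View pics/w6.png

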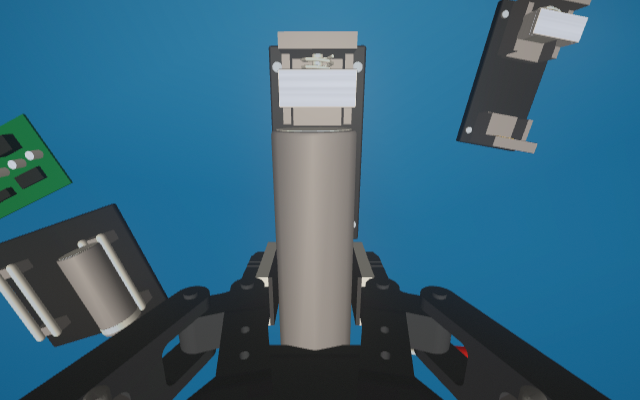

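View pics/s6.png

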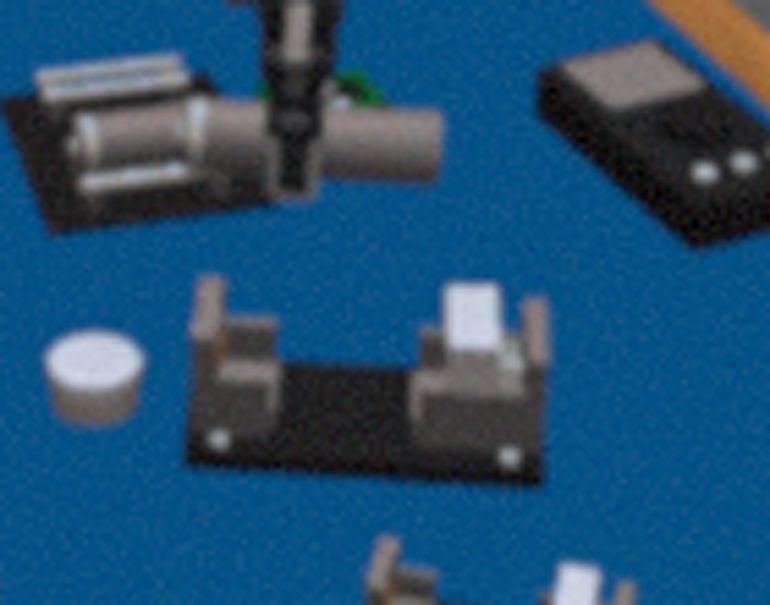

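```bash
python3 - <<'E'
from h import *
import pickle
C=pickle.load(open("C6.pkl","rb"))
im=cv2.imread("pics/w6.png"); crop(0,im,260,20,380,150,5,"w6c")
P=ray(0,[[278.5,69],[356,69]],.071,C);Q=ray(0,[[279,107],[357,107]],.071,C)
for p in np.r_[P,Q]: print(((p[:2]-BO)@bx*1e3).round(1),((p[:2]-BO)@by*1e3).round(1))
E
```

```text
-71.5 -23.2
-71.4 27.3
-47.8 -23.7
-47.8 28.9
```

View pics/w6c.png

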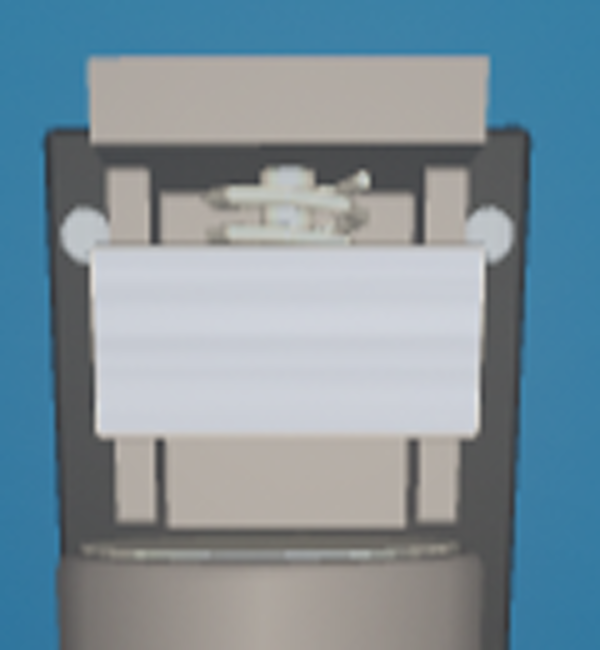

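```bash
python3 -c "
from h import *
print(tobay(26,1,78))"
```

```text
[2.9, -1.8, 66.1, 0.002]
```

Emit:
drive_tool(
  steps=[
    [2, -1, 30, 0, -1],
    [3, -2, 60, 0, -1],
    [3, -2, 66, 0, -1],
    [3, -2, 66, 0, -1],
  ],
)

```text
clock: 7.05
position: [0.5173, -0.2576, 0.0772]
ee_rot: [0.0, -0.538, 0.843, 0.006]
contact_force: [0.2, -0.1, -1.8]
width: 0.033
```

```bash
python3 look.py 7; python3 -c "
from h import *
im=cv2.imread('pics/w7.png'); crop(0,im,230,20,400,200,3.3,'w7c')"
```

```text
(array([27.1, -0.2, 77.2]), 0.18, array([ 0.2, -0.1, -1.8]), np.float64(-0.3))
```

View pics/w7c.png

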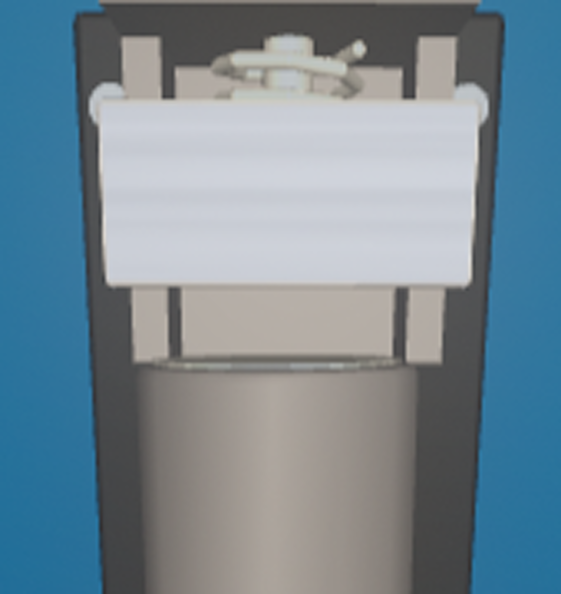

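View pics/s7.png

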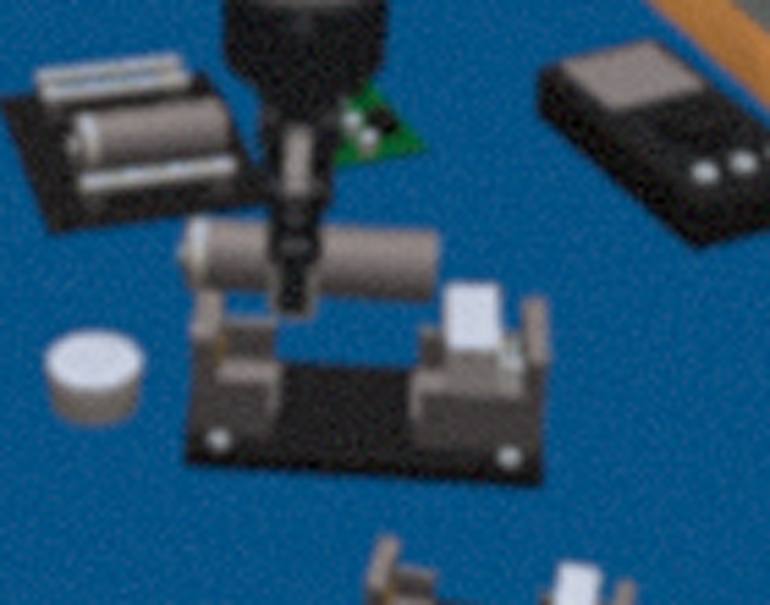

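Emit:
drive_tool(
  steps=[
    [2.5, -4, 0, 0, -1],
    [2.5, -4, 6, 0, -1],
    [2.5, -4, 12, 0, -1],
    [2.5, -4, 15, 0, -1],
    [2.5, -4, 18, 0, -1],
  ],
)

```text
clock: 7.65
position: [0.5224, -0.2637, 0.0619]
ee_rot: [0.002, -0.538, 0.843, 0.002]
contact_force: [1.7, -0.2, 4.7]
width: 0.0332
```

```bash
python3 look.py 8
```

```text
(array([19.9,  3.1, 61.9]), 0.14, array([ 1.7, -0.2,  4.7]), np.float64(-1.6))
```

View pics/s8.png

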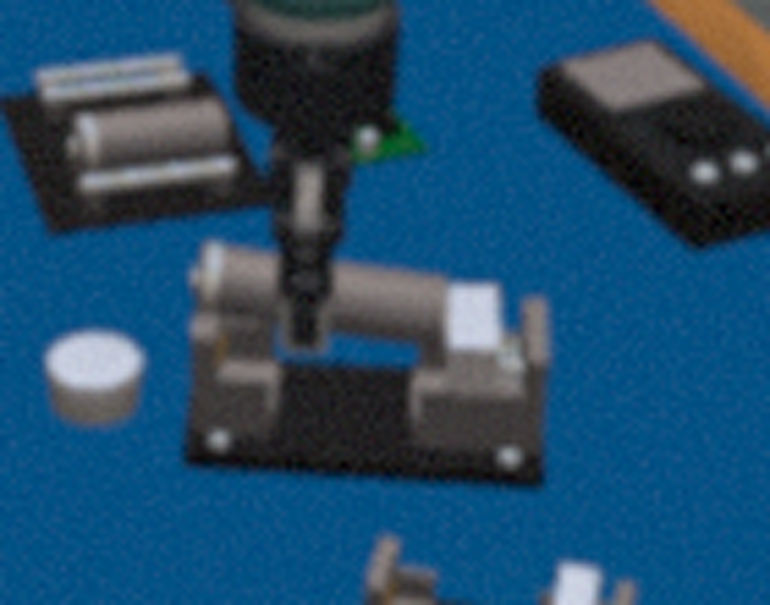

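View pics/w8.png

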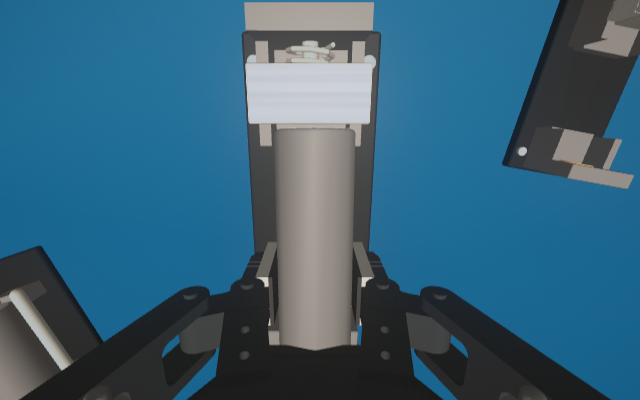

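```bash
python3 - <<'E'
from h import *
import pickle
def rep(n,pts,z):
    C=pickle.load(open(f"C{n}.pkl","rb"))
    for p in ray(0,pts,z,C): print(n,((p[:2]-BO)@bx*1e3).round(1),((p[:2]-BO)@by*1e3).round(1))
rep(6,[[317.4,107]],.071); rep(7,[[230+288/3.3,20+286/3.3]],.071); rep(8,[[309.2,123]],.071)
# cell at flat rim
rep(6,[[314.1,130]],.18);rep(7,[[313.8,130]],.113);rep(8,[[315,129]],.09)
for i in range(3):
    p,T,s=tool(); print(s['clock'],inbay()[0], T[:,2].round(4))
    manip.get_image("side")
E
```

```text
6 -47.8 2.2
7 -47.8 2.2
8 -48.2 2.1
6 -39.6 0.8
7 -39.9 0.9
8 -46.7 4.7
7.75 [19.9  3.1 61.7] [ 3.0e-04  5.8e-03 -1.0e+00]
7.8 [19.9  3.1 61.8] [ 4.0e-04  5.8e-03 -1.0e+00]
7.85 [19.9  3.1 61.8] [ 3.0e-04  5.8e-03 -1.0e+00]
```

```bash
sed -i 's/^BO=.*/BO=np.array([.5417,-.2693])+.0008*np.array([-.4236,-.9058]); BA=np.radians(154.93)/' h.py; python3 -c "
from h import *
print(inbay(),tobay(25,0,61.5))"
```

```text
(array([19.9,  2.3, 61.8]), 0.14, array([ 2.9, -1.6,  2.1]), np.float64(-3.3)) [-2.3, 5.1, 0.3, 0.003]
```

Emit:
drive_tool(
  steps=[
    [-1, 2, 0, 0, -1],
    [-2, 4, 0, 0, -1],
    [-2.3, 5, 0, 0, -1],
    [-2.3, 5, 0, 0, -1],
  ],
)

```text
clock: 8.3
position: [0.5191, -0.2595, 0.0622]
ee_rot: [0.002, -0.538, 0.843, 0.002]
contact_force: [2.7, -1.6, 3.5]
width: 0.033
```

```bash
python3 -c "
from h import *
print(inbay(),tobay(25,0,61.5))"
```

```text
(array([24.6, -0.1, 62.2]), 0.15, array([ 2.7, -1.6,  3.5]), np.float64(-3.1)) [0.1, 0.4, 0.7, 0.003]
```

Emit:
drive_tool(
  steps=[
    [0, 0, 3, 0, -1],
    [0, 0, 6, 0, -1],
    [0, 0, 9, 0, -1],
    [0, 0, 11, 0, -1],
    [0, 0, 11, 0, -1],
  ],
)

```text
clock: 8.8
position: [0.5205, -0.2602, 0.0517]
ee_rot: [0.003, -0.538, 0.843, 0.0]
contact_force: [3.9, -1.5, 4.0]
width: 0.0329
```

```bash
python3 look.py 9;  python3 -c "
from h import *
im=cv2.imread('pics/w9.png'); crop(0,im,220,0,410,200,3,'w9c')"
```

```text
(array([23.1, -0.1, 51.7]), 0.13, array([ 3.9, -1.5,  4. ]), np.float64(-4.2))
```

View pics/s9.png

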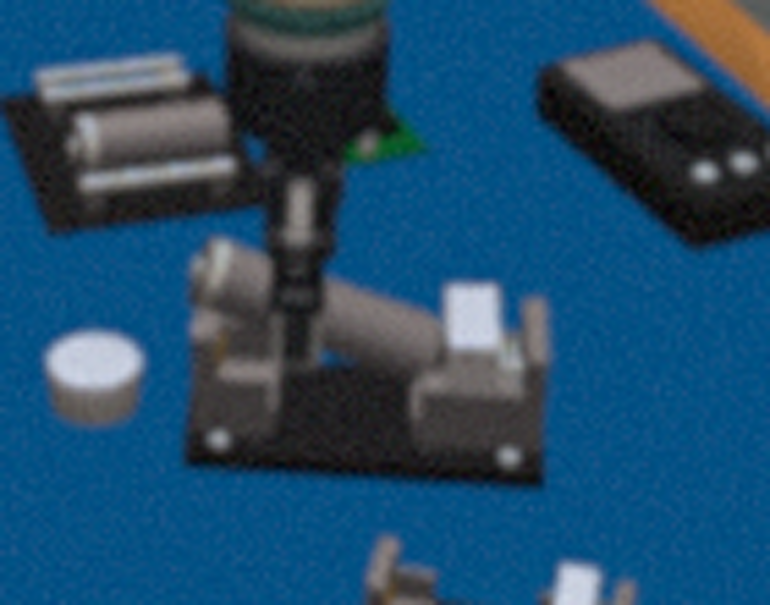

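View pics/w9c.png

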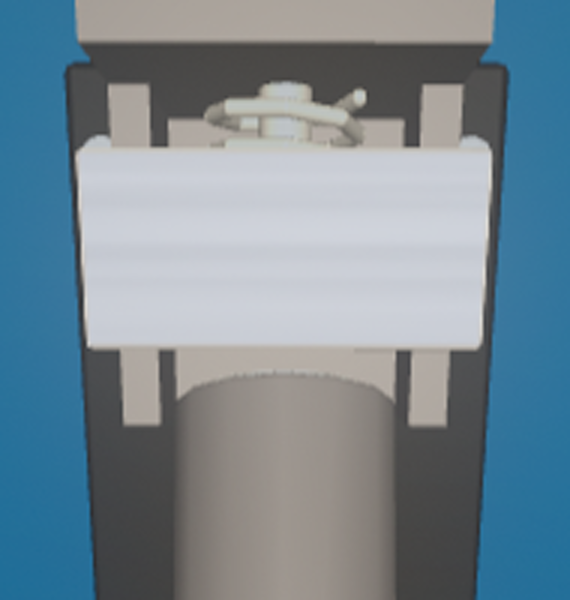

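Emit:
drive_tool(
  steps=[
    [0, -3, 1, 0, -1],
    [0, -6, 2.5, 0, -1],
    [0, -9, 4, 0, -1],
    [0, -9, 4, 0, -1],
  ],
)

```text
clock: 9.3
position: [0.5288, -0.2637, 0.0471]
ee_rot: [0.003, -0.538, 0.843, 0.001]
contact_force: [1.5, 0.9, 2.1]
width: 0.033
```

```bash
python3 look.py 10;  python3 -c "
from h import *
im=cv2.imread('pics/w10.png'); crop(0,im,220,0,410,200,3,'w10c')"
```

```text
(array([14.1, -0.4, 47.1]), 0.12, array([1.5, 0.9, 2.1]), np.float64(-1.0))
```

View pics/s10.png

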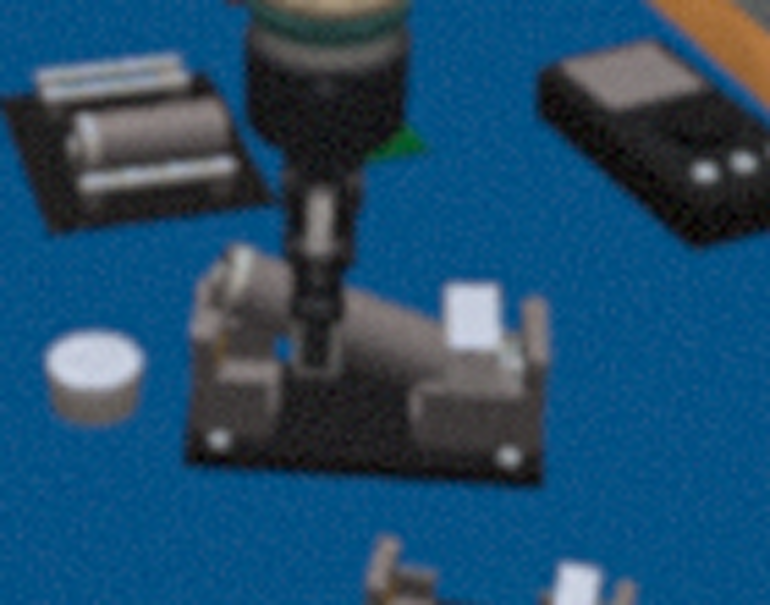

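View pics/w10c.png

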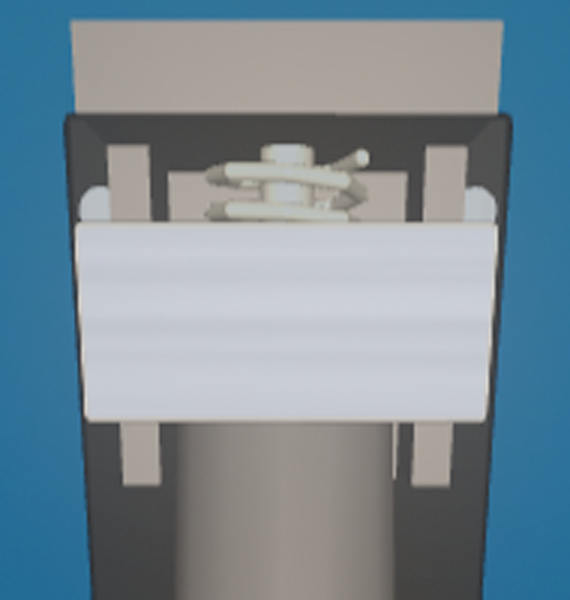

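Emit:
drive_tool(
  steps=[
    [0, -3, -0.5, 0, -1],
    [0.3, -6, -0.5, 0, -1],
    [0.3, -9, -0.5, 0, -1],
    [0.3, -12, -0.5, 0, -1],
    [0.3, -12.5, -0.5, 0, -1],
  ],
)

```text
clock: 9.9
position: [0.538, -0.268, 0.0466]
ee_rot: [0.002, -0.538, 0.843, 0.003]
contact_force: [-5.8, 2.5, -1.0]
width: 0.0331
```

```bash
python3 look.py 11;  python3 -c "
from h import *
im=cv2.imread('pics/w11.png'); crop(0,im,220,0,410,200,3,'w11c')"
```

```text
(array([ 3.9, -0.4, 46.6]), 0.14, array([-5.8,  2.5, -1. ]), np.float64(6.3))
```

View pics/s11.png

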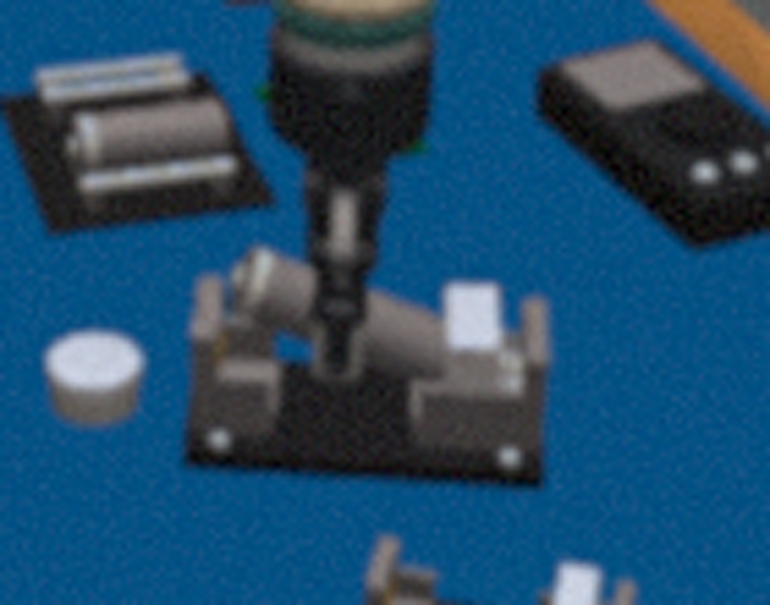

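View pics/w11c.png

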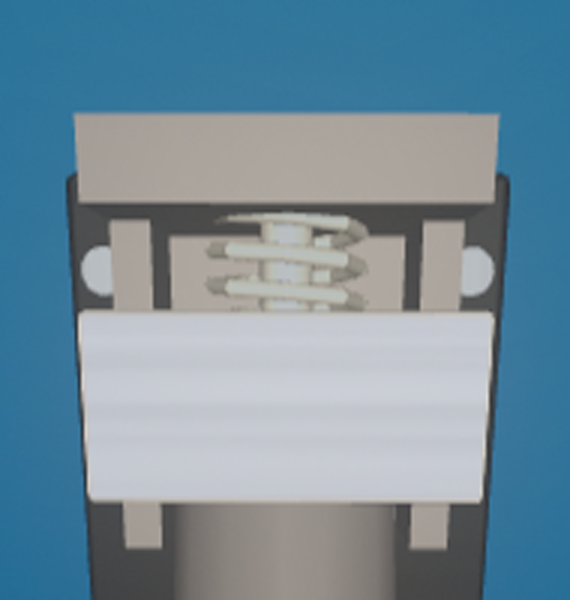

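Emit:
drive_tool(
  steps=[
    [0.3, -2, 0, 0, -1],
    [0.3, -3, 0, 0, -1],
    [0.3, -3, 3, 0, -1],
    [0.3, -3, 6, 0, -1],
    [0.3, -3, 8, 0, -1],
  ],
)

```text
clock: 10.5
position: [0.5376, -0.2678, 0.0383]
ee_rot: [-0.0, -0.538, 0.843, 0.006]
contact_force: [-9.5, 4.3, 6.5]
width: 0.033
```

```bash
python3 look.py 12
```

```text
(array([ 4.4, -0.4, 38.3]), 0.16, array([-9.5,  4.3,  6.5]), np.float64(10.4))
```

View pics/s12.png

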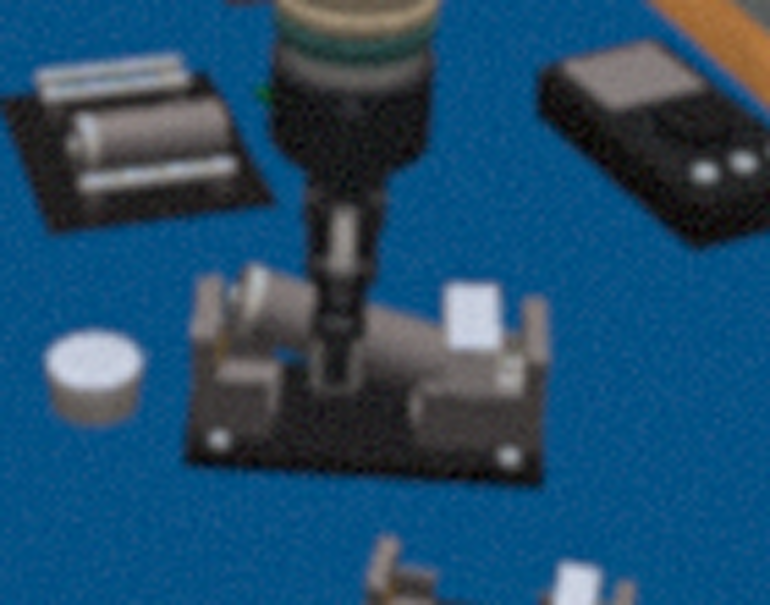

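Emit:
drive_tool(
  steps=[
    [0.3, -3, 0, 0, -1],
    [0.3, -5, 0, 0, -1],
    [0.3, -5, 3, 0, -1],
    [0.3, -5, 6, 0, -1],
    [0.3, -5, 8, 0, -1],
  ],
)

```text
clock: 11.1
position: [0.538, -0.268, 0.0296]
ee_rot: [-0.002, -0.538, 0.843, 0.01]
contact_force: [-8.4, 5.0, 4.2]
width: 0.033
```

```bash
python3 look.py 13
```

```text
(array([ 3.9, -0.4, 29.6]), 0.18, array([-8.4,  5. ,  4.2]), np.float64(9.7))
```

View pics/s13.png

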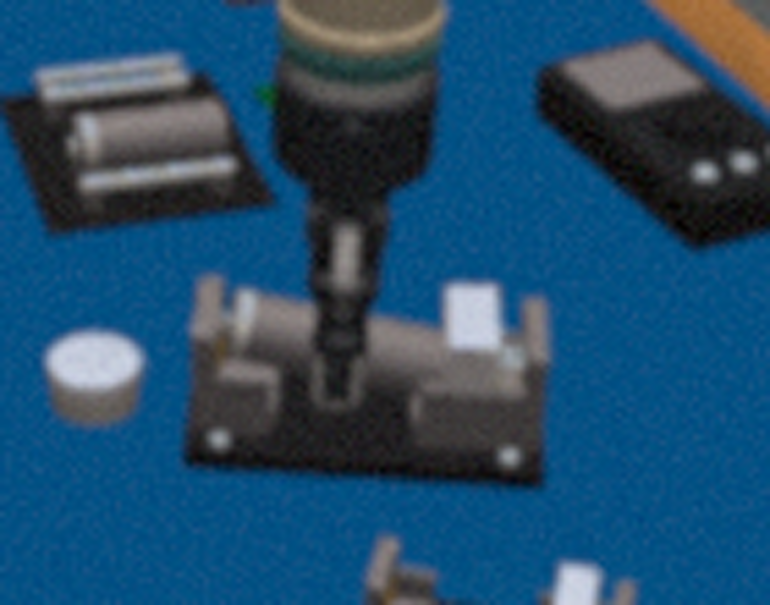

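Emit:
drive_tool(
  steps=[
    [0.3, -2, 2, 0, -1],
    [0.3, -3, 4, 0, -1],
    [0.3, -3, 6, 0, -1],
    [0.3, -3, 8, 0, -1],
    [0.3, -3, 9, 0, -1],
  ],
)

```text
clock: 11.7
position: [0.5393, -0.2687, 0.0207]
ee_rot: [-0.003, -0.538, 0.843, 0.012]
contact_force: [-5.4, 2.9, 5.0]
width: 0.0333
```

```bash
python3 look.py 14
```

```text
(array([ 2.4, -0.3, 20.7]), 0.19, array([-5.4,  2.9,  5. ]), np.float64(6.1))
```

View pics/s14.png

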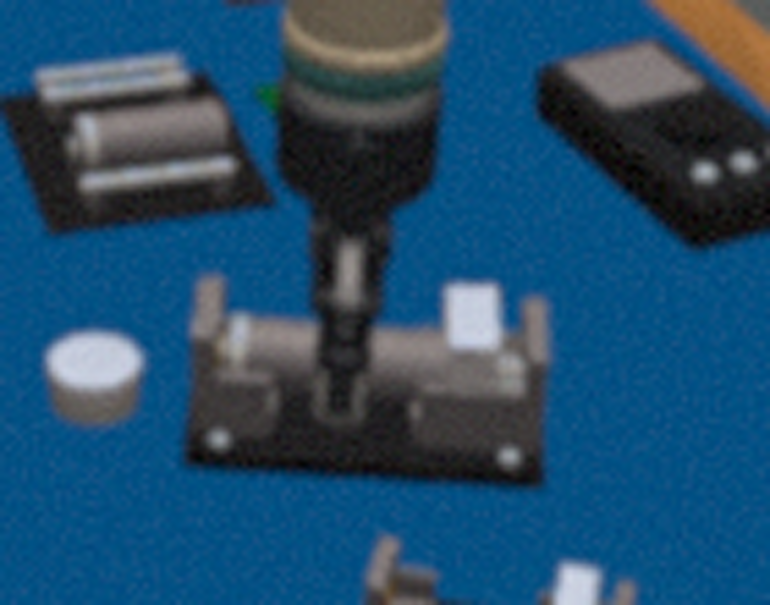

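View pics/w14.png

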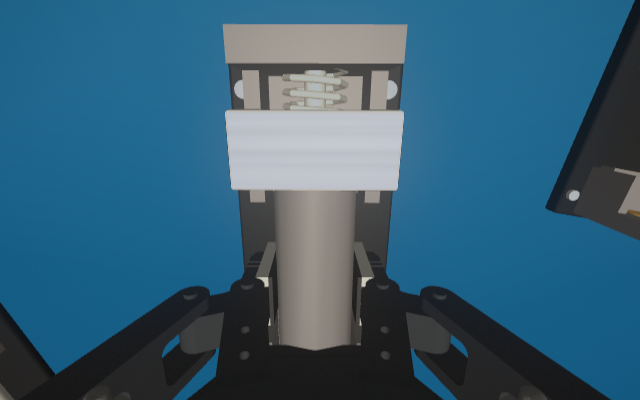

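Emit:
drive_tool(
  steps=[
    [0.3, 2, 0, 0, -1],
    [0.3, 4, 0, 0, -1],
    [0.3, 4.5, 0, 0, -1],
    [0.3, 4.5, 0, 0, 0.3],
    [0.3, 4.5, 0, 0, 0.3],
  ],
)

```text
clock: 12.3
position: [0.5353, -0.2675, 0.0208]
ee_rot: [-0.003, -0.538, 0.843, 0.011]
contact_force: [-0.7, 0.0, -0.3]
width: 0.0547
```

Emit:
drive_tool(
  steps=[
    [0, 0, 0, 0, 0.3],
    [0, 0, 0, 0, 0.3],
    [0, 0, 0, 0, 0.3],
    [0, 0, 0, 0, 0.3],
  ],
)

```text
clock: 12.7
position: [0.5352, -0.2675, 0.0209]
ee_rot: [-0.003, -0.538, 0.843, 0.011]
contact_force: [-0.3, -0.7, 1.1]
width: 0.0557
```

```bash
python3 look.py 15
```

```text
(array([ 6.6,  0.3, 20.9]), 0.2, array([-0.3, -0.7,  1.1]), np.float64(-0.1))
```

View pics/s15.png

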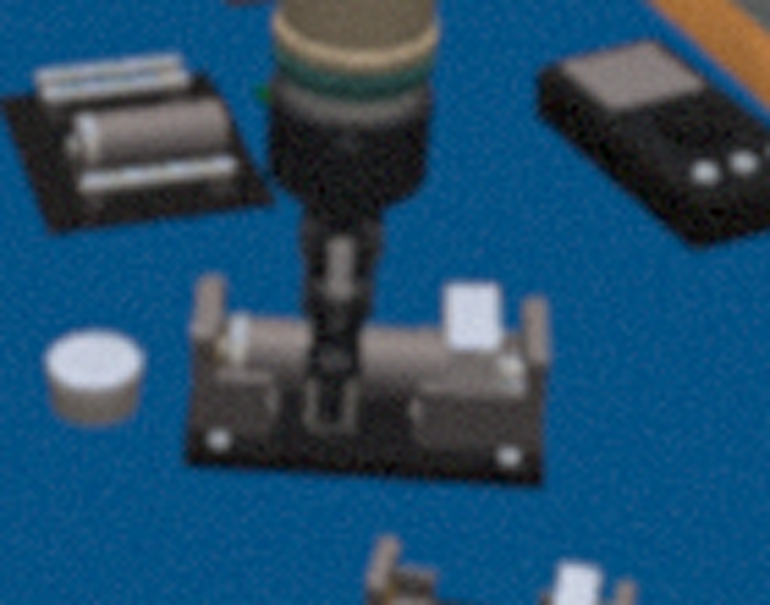

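View pics/w15.png

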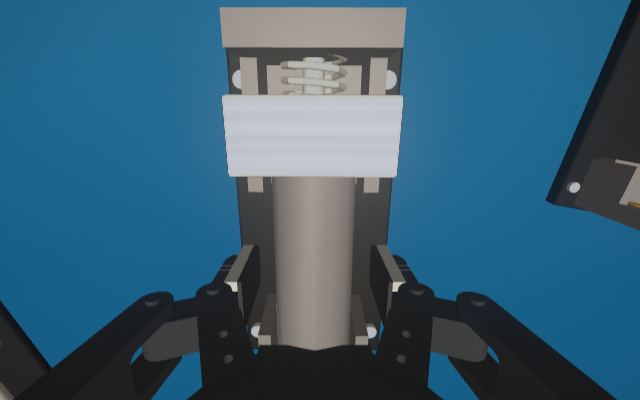

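Emit:
drive_tool(
  steps=[
    [0, 0, -20, 0, 0.3],
    [0, 0, -60, 0, 0.3],
    [0, 0, -110, 0, 0.3],
    [0, 0, -150, 0, 0.3],
    [0, 0, -180, 0, -1],
  ],
)

```text
clock: 13.3
position: [0.5391, -0.2708, 0.2041]
ee_rot: [-0.002, -0.538, 0.843, 0.01]
contact_force: [-0.3, 0.7, -0.3]
width: 0.0423
```

```bash
python3 look.py 16; python3 -c "
from h import *
im=cv2.imread('pics/w16.png'); crop(0,im,260,60,370,260,3,'w16c')"
```

```text
(array([  1.7,   1.7, 204.1]), 0.2, array([-0.3,  0.7, -0.3]), np.float64(0.5))
```

View pics/s16.png

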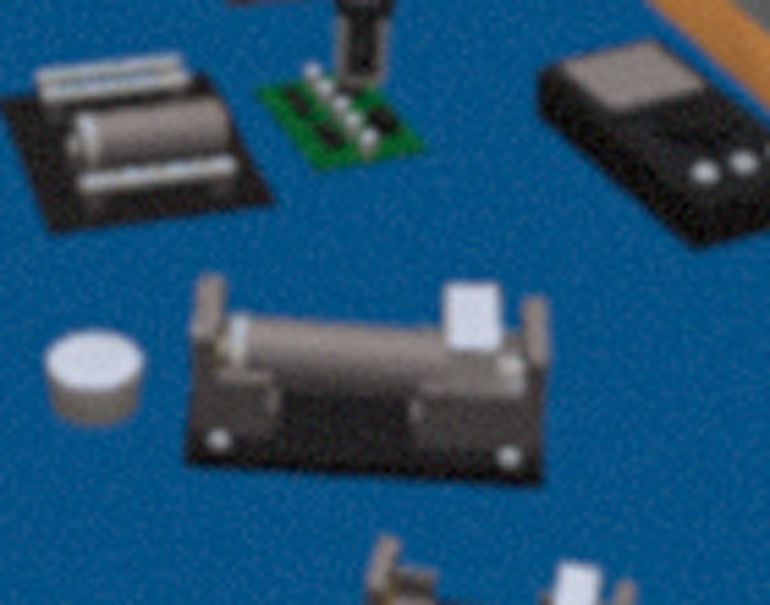

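View pics/w16.png

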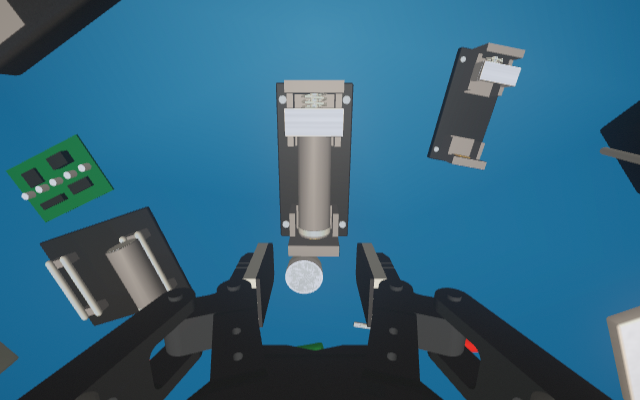

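Wrist view: the cell lies in the bay between the hood (314,122) and the end wall (314,250), with its band at the wall end. Side view: it is level along the base and the short cell is untouched. Next, the console.

```bash
python3 -c "
from h import *
print(to([.50,.20,.26],np.radians(-90)))"
```

```text
[np.float64(-411.2), np.float64(236.2), np.float64(-48.7), np.float64(-0.434)]
```

Emit:
drive_tool(
  steps=[
    [-20, 10, -30, 0, -1],
    [-60, 34, -48, -0.1, -1],
    [-100, 57, -48, -0.2, -1],
    [-140, 80, -48, -0.3, -1],
    [-180, 103, -48, -0.4, -1],
  ],
)

```text
clock: 13.9
position: [0.5227, -0.0641, 0.2556]
ee_rot: [0.0, -0.696, 0.718, 0.007]
contact_force: [0.2, 0.1, -0.2]
width: -0.0001
```

```bash
python3 -c "
from h import *
print(to([.50,.20,.26],np.radians(-90)))"
```

```text
[np.float64(-263.3), np.float64(30.8), np.float64(-1.4), np.float64(-0.031)]
```

Emit:
drive_tool(
  steps=[
    [-45, 6, 0, -0.03, -1],
    [-90, 12, 0, -0.03, -1],
    [-135, 18, 0, -0.03, -1],
    [-180, 24, 0, -0.03, -1],
    [-225, 28, 0, -0.03, -1],
  ],
)

```text
clock: 14.4
position: [0.5003, 0.1633, 0.2573]
ee_rot: [-0.0, -0.707, 0.707, 0.007]
contact_force: [-0.2, -0.1, -0.3]
width: -0.0001
```

Emit:
drive_tool(
  steps=[
    [-20, 2, 0, 0, -1],
    [-25, 2, 0, 0, -1],
    [-25, 2, 0, 0, -1],
  ],
)

```text
clock: 14.7
position: [0.4979, 0.1886, 0.2567]
ee_rot: [0.001, 0.707, -0.707, -0.008]
contact_force: [0.8, -1.0, 0.1]
width: 0.0001
```

```bash
python3 look.py 17; python3 -c "
from h import *
for n in ['wrist','side']:
  for t in ['console','stick']:
    for m in manip.masks_of(n,t)[:2]: print(n,t,m['conf'],m['location'],m['pixels'].sum())
print(tool()[0],manip.get_state()['qpos'])"
```

```text
(array([ 233.7, -397. ,  256.7]), -334.87, array([ 0.8, -1. ,  0.1]), np.float64(-1.1))
wrist console 0.71 [223.8, 157.9] 10485
wrist stick 0.82 [197.3, 169.4] 1017
side console 0.98 [302.1, 171.4] 1026
side stick 0.45 [301.7, 151.3] 94
[0.49861882 0.18717992 0.25752957] [0.22024355 0.20164635 1.54156882 0.01203111 1.40701691 1.79142986]
```

View pics/w17.png

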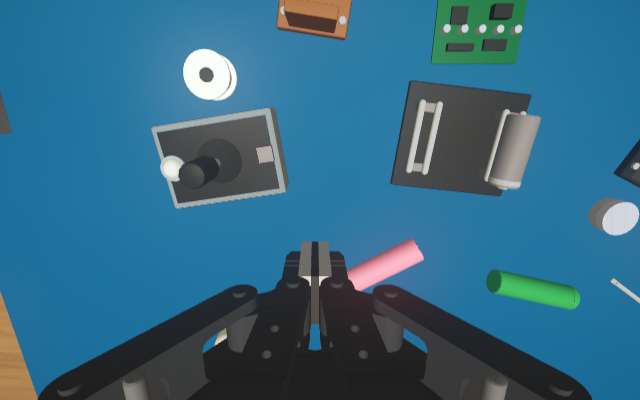

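```bash
python3 -c "
from h import *
im=cv2.imread('pics/w17.png'); crop(0,im,140,40,300,220,4,'w17c')"
```

```text
(no output)
```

View pics/w17c.png

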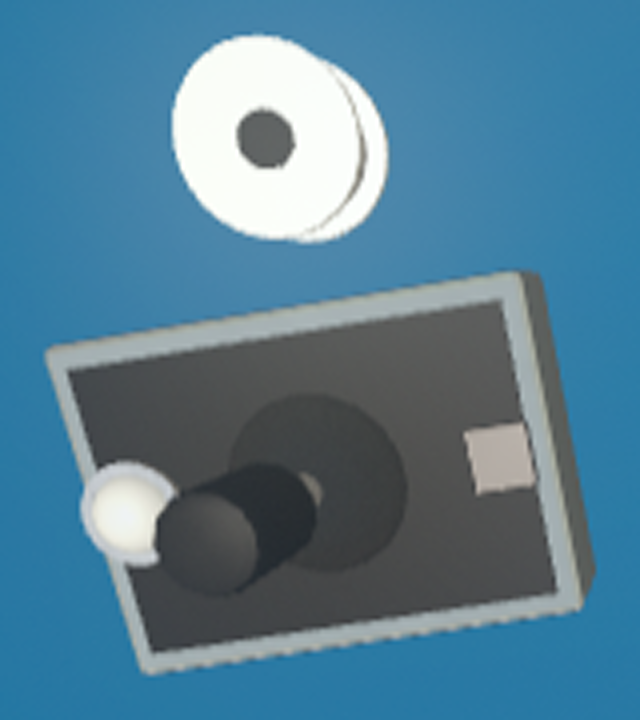

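```bash
cat > con.py <<'E'
from h import *
import pickle
from scipy.optimize import least_squares
C=pickle.load(open("C17.pkl","rb"))
X=np.array([[50,70,45],[50,-70,45],[-50,-70,45],[-50,70,45],[0,0,130],[0,-55,51],[0,55,52]])/1e3
px=np.array([[47,352],[520,272],[582,608],[146,672],[206,545],[501,458],[126,512]])/4+[140,40]
def f(p):
    c,s=np.cos(p[2]),np.sin(p[2])
    W=np.c_[p[0]+c*X[:,0]-s*X[:,1],p[1]+s*X[:,0]+c*X[:,1],X[:,2]]
    return (proj(0,W,C)-px).ravel()
r=least_squares(f,[.5,.3,0],loss='soft_l1');print(r.x,np.degrees(r.x[2]),f(r.x).reshape(-1,2).round(1).tolist())
E
python3 con.py
```

```text
[0.51219728 0.29954011 0.15363404] 8.80258203392218 [[-2.1, -1.4], [0.4, -1.0], [1.0, 0.7], [-1.7, 1.1], [0.0, 0.1], [0.0, -0.2], [0.7, 0.8]]
```

```bash
cat >> h.py <<'E'
CO=np.array([.5122,.3008]); CA=.1536
cx=np.array([np.cos(CA),np.sin(CA)]); cy=np.array([-np.sin(CA),np.cos(CA)])
def tocon(X,Y,Z):
    t=CO+(X*cx+Y*cy)/1e3
    return [float(v) for v in to([*t,Z/1e3],CA-np.pi/2)]
def incon():
    p,T,s=tool(); d=(p[:2]-CO)*1e3; F=np.array(s['contact_force'])
    return np.array([d@cx,d@cy,p[2]*1e3]).round(1), np.round(F,1), "Fy",np.round(F[:2]@cy,1)
E
python3 -c "
from h import *
print(incon(),tocon(0,-50,95))"
```

```text
(array([ -30.8, -110.2,  257.5]), array([-0. , -0.3, -0.1]), 'Fy', np.float64(-0.3)) [-62.7, -22.9, 162.9, -0.156]
```

Emit:
drive_tool(
  steps=[
    [-30, -11, 30, -0.1, -1],
    [-60, -22, 65, -0.156, -1],
    [-63, -23, 110, -0.156, -1],
    [-63, -23, 150, -0.156, -1],
    [-63, -23, 163, -0.156, -1],
  ],
)

```text
clock: 15.5
position: [0.5171, 0.2502, 0.0908]
ee_rot: [0.004, 0.759, -0.651, -0.009]
contact_force: [-1.5, 0.2, -0.1]
width: 0.0
```

Emit:
drive_tool(
  steps=[
    [0, 0, 0, 0, -1],
    [0, 0, 0, 0, -1],
  ],
)

```text
clock: 15.7
position: [0.518, 0.2499, 0.0917]
ee_rot: [0.003, 0.759, -0.651, -0.009]
contact_force: [1.0, 0.4, -0.7]
width: 0.0002
```

```bash
python3 -c "
from h import *
print(incon(),tocon(0,-35,95))
im=manip.get_image('side'); crop(0,im,250,100,370,200,6,'s18')
cv2.imwrite('pics/w18.png',manip.get_image('wrist'))"
```

```text
(array([ -2.1, -51.2,  91.7]), array([ 1. ,  0.4, -0.7]), 'Fy', np.float64(0.2)) [-16.2, -2.0, -3.2, -0.002]
```

View pics/s18.png

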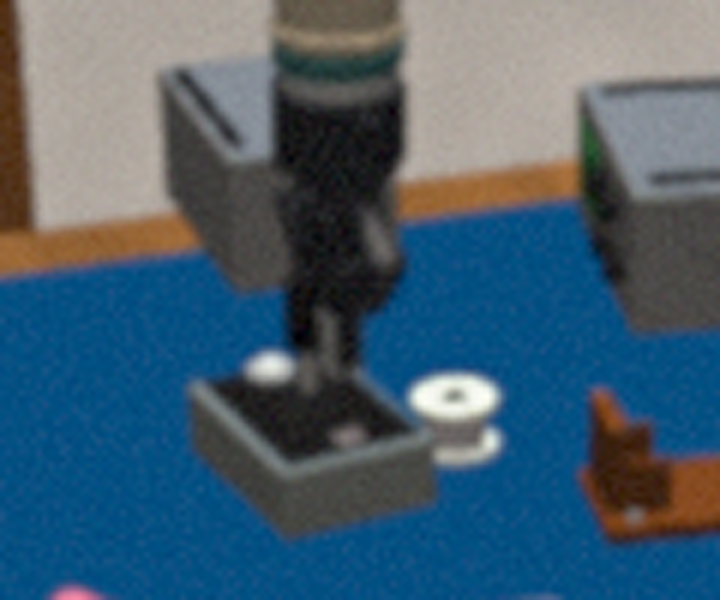

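View pics/w18.png

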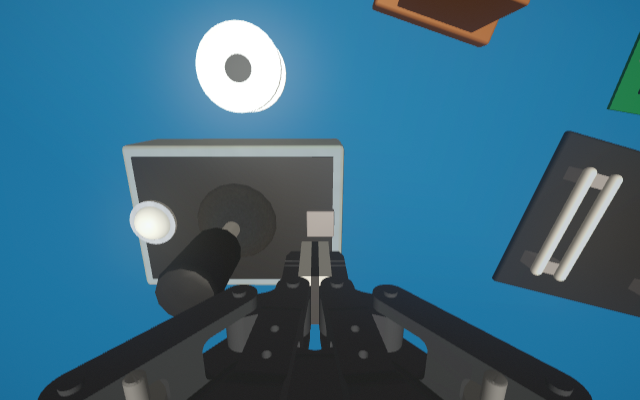

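Emit:
drive_tool(
  steps=[
    [0, -2, -11, 0, -1],
    [-8, -2, -11, 0, -1],
    [-16, -2, -11, 0, -1],
    [-22, -2, -11, 0, -1],
    [-28, -2, -11, 0, -1],
  ],
)

```text
clock: 16.3
position: [0.5164, 0.279, 0.1042]
ee_rot: [0.002, 0.759, -0.651, -0.008]
contact_force: [-0.4, 0.3, 1.0]
width: 0.0001
```

Emit:
drive_tool(
  steps=[
    [-4, 0, 0, 0, -1],
    [-8, 0, 0, 0, -1],
    [-12, 0, 0, 0, -1],
    [-12, 0, 0, 0, -1],
  ],
)

```text
clock: 16.7
position: [0.5144, 0.2911, 0.1041]
ee_rot: [0.002, 0.759, -0.651, -0.008]
contact_force: [-0.2, -2.3, -0.0]
width: 0.0001
```

```bash
cat > lk.py <<'E'
import sys
from h import *
n=sys.argv[1]
print(incon(),tocon(0,-3,103))
im=manip.get_image('scene'); crop(0,im,400,150,520,250,5,'c'+n)
cv2.imwrite(f'pics/w{n}.png',manip.get_image('wrist'))
E
python3 lk.py 19
```

```text
(array([  0.7, -10. , 104.1]), array([-0.2, -2.3, -0. ]), 'Fy', np.float64(-2.3)) [-7.0, 0.7, 1.2, -0.0]
```

View pics/c19.png

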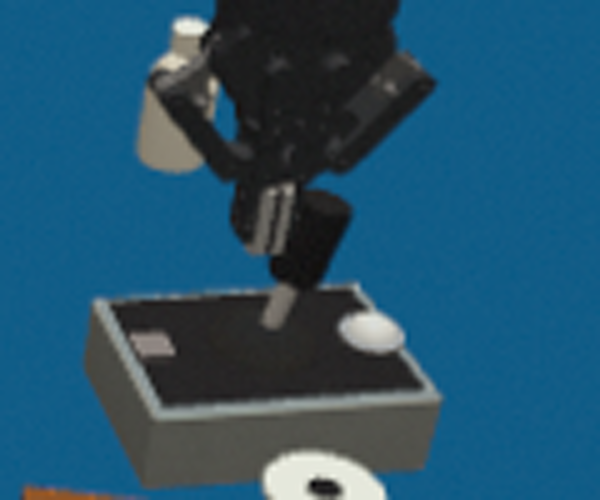

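View pics/w19.png

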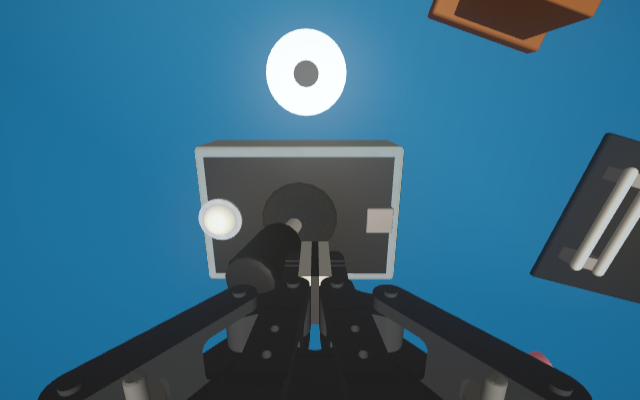

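Emit:
drive_tool(
  steps=[
    [-3, 0, 0, 0, -1],
    [-6, 0, 0, 0, -1],
    [-9, 0, 0, 0, -1],
    [-9, 0, 0, 0, -1],
  ],
)

```text
clock: 17.2
position: [0.5129, 0.2996, 0.104]
ee_rot: [0.002, 0.759, -0.651, -0.008]
contact_force: [-0.1, -3.0, -1.4]
width: 0.0002
```

```bash
python3 lk.py 20
```

```text
(array([  0.6,  -1.3, 104. ]), array([-0.1, -3. , -1.4]), 'Fy', np.float64(-3.0)) [1.7, 0.5, 1.0, -0.0]
```

View pics/c20.png

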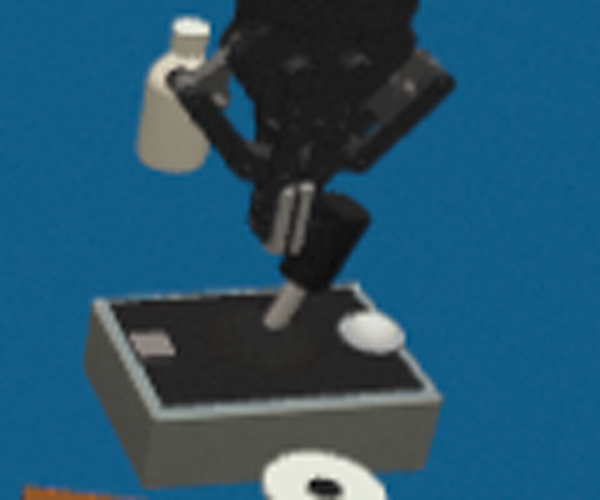

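Emit:
drive_tool(
  steps=[
    [-3, 0, 0, 0, -1],
    [-5, 0, 0, 0, -1],
    [-5, 0, 0, 0, -1],
  ],
)

```text
clock: 17.6
position: [0.5121, 0.3045, 0.1041]
ee_rot: [0.003, 0.759, -0.651, -0.008]
contact_force: [0.0, -3.5, 0.3]
width: -0.0003
```

Emit:
drive_tool(
  steps=[
    [-2, 0, 0, 0, -1],
    [-4, 0, 0, 0, -1],
    [-4, 0, 0, 0, -1],
    [-4, 0, 0, 0, -1],
  ],
)

```text
clock: 18.0
position: [0.5115, 0.3081, 0.1041]
ee_rot: [0.003, 0.759, -0.651, -0.008]
contact_force: [0.9, -4.4, -1.3]
width: 0.0
```

```bash
python3 lk.py 21
```

```text
(array([  0.4,   7.3, 104.1]), array([ 0.9, -4.4, -1.3]), 'Fy', np.float64(-4.5)) [10.3, 0.4, 1.0, 0.0]
```

View pics/c21.png

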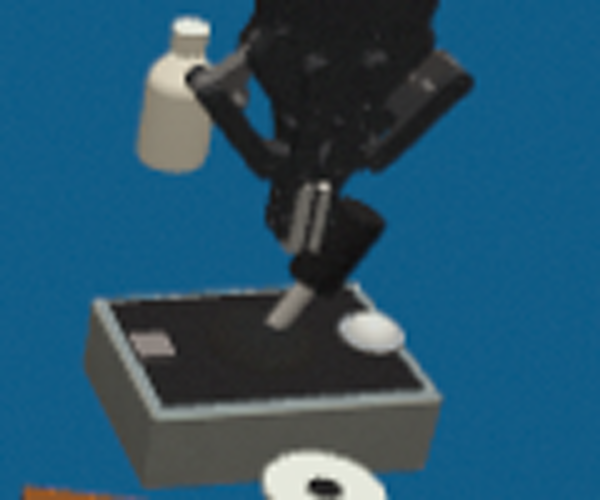

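Emit:
drive_tool(
  steps=[
    [-2, 0, 0, 0, -1],
    [-3, 0, 0, 0, -1],
    [-3, 0, 0, 0, -1],
  ],
)

```text
clock: 18.4
position: [0.5115, 0.3084, 0.1041]
ee_rot: [0.005, 0.76, -0.65, -0.006]
contact_force: [2.2, -10.7, 1.1]
width: 0.0003
```

```bash
python3 lk.py 22; python3 -c "
from h import *
for ph in (0,.3,.36,.4,.45):
    P=[]
    for r in (.04,.085):
        xy=CO+cy*r*np.sin(ph); P.append([*xy,.045+r*np.cos(ph)])
    print(ph,((proj('scene',P)-[400,150])*5).round(0).tolist())"
```

```text
(array([  0.4,   7.7, 104.1]), array([  2.2, -10.7,   1.1]), 'Fy', np.float64(-10.9)) [10.7, 0.4, 1.0, 0.001]
0 [[272.0, 274.0], [288.0, 194.0]]
0.3 [[295.0, 275.0], [339.0, 198.0]]
0.36 [[300.0, 277.0], [349.0, 200.0]]
0.4 [[303.0, 277.0], [355.0, 202.0]]
0.45 [[306.0, 279.0], [362.0, 204.0]]
```

View pics/c22.png

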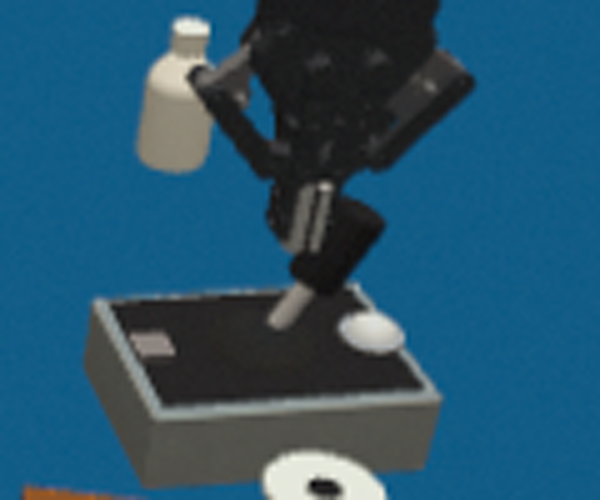

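At the stop: the force rose to 11 N with no further motion, and the grip top at (362,210) in the crop matches 0.45 rad. I'll hold here for about 2 s.

Emit:
drive_tool(
  steps=[
    [0, 0, 0, 0, -1],
    [0, 0, 0, 0, -1],
    [0, 0, 0, 0, -1],
    [0, 0, 0, 0, -1],
    [0, 0, 0, 0, -1],
  ],
)

```text
clock: 19.0
position: [0.5115, 0.3081, 0.1041]
ee_rot: [0.005, 0.76, -0.65, -0.006]
contact_force: [1.7, -5.3, -0.6]
width: -0.0002
```

Emit:
drive_tool(
  steps=[
    [-1, 0, 0, 0, -1],
    [-1, 0, 0, 0, -1],
    [-1, 0, 0, 0, -1],
    [-1, 0, 0, 0, -1],
    [-1, 0, 0, 0, -1],
  ],
)

```text
clock: 19.5
position: [0.5115, 0.3082, 0.1041]
ee_rot: [0.005, 0.76, -0.65, -0.005]
contact_force: [1.5, -6.8, -0.2]
width: -0.0
```

Emit:
drive_tool(
  steps=[
    [-1, 0, 0, 0, -1],
    [-1, 0, 0, 0, -1],
    [-1, 0, 0, 0, -1],
    [-1, 0, 0, 0, -1],
    [-1, 0, 0, 0, -1],
  ],
)

```text
clock: 20.0
position: [0.5115, 0.3082, 0.1041]
ee_rot: [0.006, 0.76, -0.65, -0.005]
contact_force: [2.0, -6.9, 0.4]
width: 0.0
```

Emit:
drive_tool(
  steps=[
    [-1, 0, 0, 0, -1],
    [-1, 0, 0, 0, -1],
    [-1, 0, 0, 0, -1],
    [-1, 0, 0, 0, -1],
    [-1, 0, 0, 0, -1],
  ],
)

```text
clock: 20.5
position: [0.5115, 0.3082, 0.1042]
ee_rot: [0.007, 0.76, -0.65, -0.004]
contact_force: [1.7, -6.7, 0.2]
width: 0.0001
```

```bash
python3 lk.py 23
```

```text
(array([  0.5,   7.4, 104.2]), array([ 1.7, -6.7,  0.2]), 'Fy', np.float64(-6.9)) [10.4, 0.5, 1.2, 0.003]
```

View pics/c23.png

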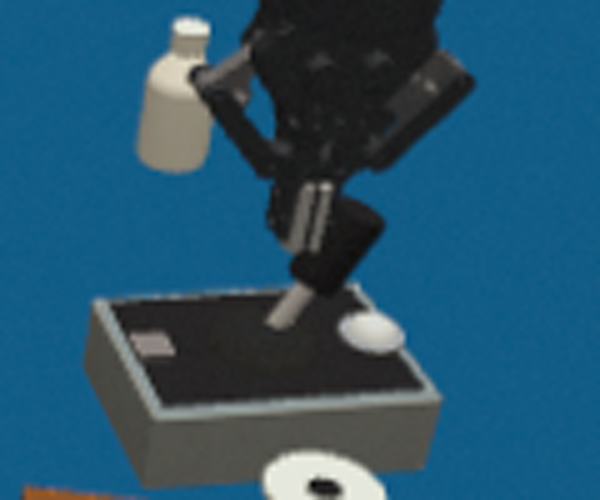

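Held for about 2 s. Now I back off so the stick follows smoothly, and move clear.

Emit:
drive_tool(
  steps=[
    [8, 0, 0, 0, -1],
    [16, 0, 0, 0, -1],
    [26, 0, 0, 0, -1],
    [38, 0, 0, 0, -1],
    [60, 0, 0, 0, -1],
  ],
)

```text
clock: 21.1
position: [0.5208, 0.2491, 0.1042]
ee_rot: [0.006, 0.76, -0.649, -0.004]
contact_force: [1.1, -0.4, -0.7]
width: 0.0001
```

Emit:
drive_tool(
  steps=[
    [10, 0, -30, 0, -1],
    [10, 0, -70, 0, -1],
    [10, 0, -100, 0, -1],
    [10, 0, -100, 0, -1],
    [10, 0, -100, 0, -1],
  ],
)

```text
clock: 21.6
position: [0.524, 0.2394, 0.2047]
ee_rot: [0.005, 0.76, -0.65, -0.004]
contact_force: [-0.3, 0.0, -0.1]
width: 0.0003
```

```bash
python3 lk.py 24; python3 -c "
from h import *
im=manip.get_image('side'); crop(0,im,270,130,430,310,4,'s24')
im=manip.get_image('scene'); crop(0,im,140,150,480,290,2.3,'d24')
print(manip.get_state()['contact_force'])"
```

```text
(array([  2.3, -62.5, 204.7]), array([-0.3,  0. , -0.1]), 'Fy', np.float64(0.1)) [-59.5, 0.7, 101.7, 0.003]
[-0.46248454 -0.1391954  -0.38016267]
```

View pics/c24.png

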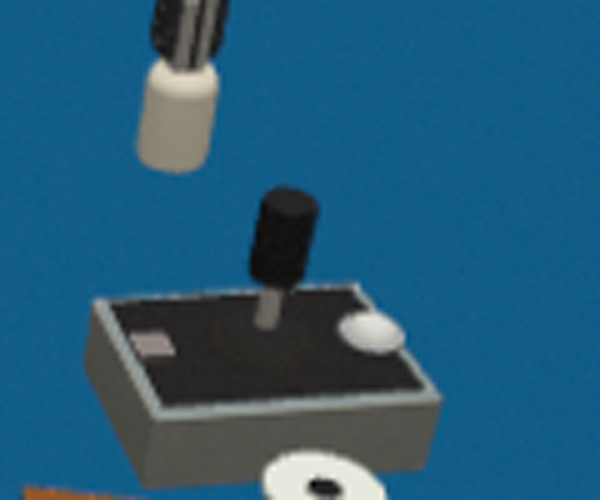

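View pics/s24.png

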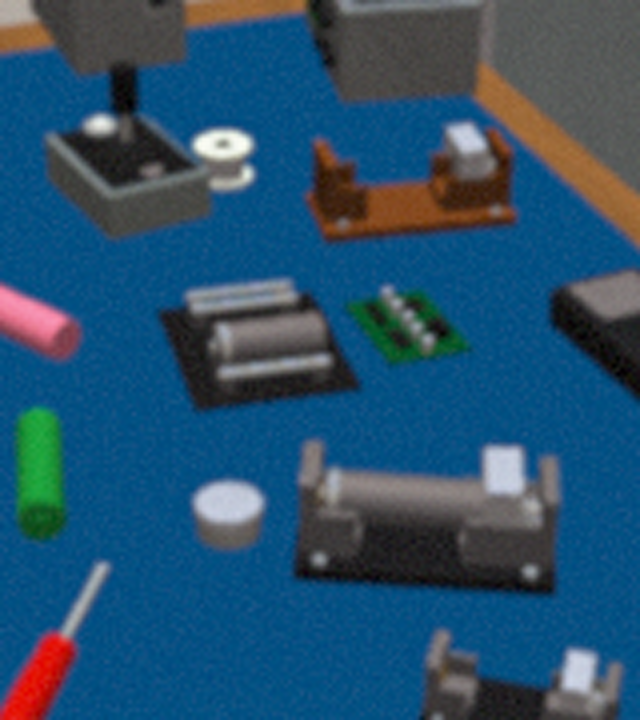

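View pics/d24.png

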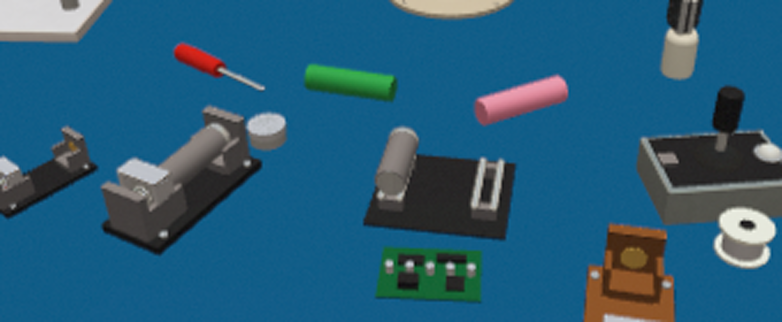

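```bash
python3 -c "
from rig import manip
print(manip.sign_off(), manip.get_state()['clock'])"
```

```text
the job is handed in; nothing more can be done
the job is handed in; nothing more can be done
```

The long cell is in the bay and the stick test is done. I handed the job in at about 22 s on the robot's clock; no verdict was reported.

**Cell:** I gripped it near the middle and lowered its nub end onto the end wall to tilt it. I then pushed the flat end under the hood against the spring, about 10 to 13 mm of travel worked out from force and position. Lowering the gripper brought it level, and I let go. Last wrist, side and scene pictures show it level between the spring and the end wall, nub at the brass contact. I judged that by eye and did not measure the seat error or the final spring travel.

**Stick:** I pushed it towards the dome lamp until it met its stop, where the force rose to about 11 N with no further motion and the grip top matched 0.45 rad in the picture. I held it there about 2 s and backed off. The last picture shows it upright, within a pixel or so of the predicted position.

**Rest of the scene:** In the last pictures the short cell and the other loose things look undisturbed. The gripper is clear of everything, and the force reading is about zero.

**Disagreement:** The wrist camera read about 1.4 mm to one side of the real position. I corrected for it by comparing the held cell with the hood in the same picture.

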